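# Mount a toroidal transformer on its chassis stud

### The arm

A 6-joint arm with a two-finger parallel gripper is mounted at the origin on the work surface. World frame = base frame: x ahead of the robot, y to its left, z up, the work surface at z = 0. Lengths are in m, angles in rad, forces in N, time in s.
With the tool pointing down it reaches from about 0.35 to 0.725 m from the base axis. Payload 6 kg.
Tool frame: the origin (TCP) lies midway between the tips of the shut fingers; the grasp point (between the pads) lies 19 mm behind it; z points along the fingers, y is the line along which they close (so a half turn about z gives the same grasp; the last joint's range is limited). The gripper opens to 85 mm and grips with 20 to 120 N. Pads are 22 mm wide; open, the fingers measure 114 mm over their backs; the gripper's body (76 mm by 85 mm) begins 54 mm behind the grasp point. The pads swing forward as they close: fully open they stand 13 mm farther back than shut.
Start: joints at [-0.867, 0.04, 0.085, 0, -1.615, -0.334], TCP at [0.217, -0.559, 0.231] pointing down, gripper open.
Joint ranges: [-2.56, 2.56], [-1.29, 2.01], [-1.08, 1.49], [-3.29, 1.98], [-2.81, -0.18], [-2.99, 2.99]. Speed limits (rad/s): [2.57, 2.57, 3.01, 3.14, 3.14, 3.14].

### API

Orientations are given as a unit quaternion [w, x, y, z].
In Python, from station import ctrl gives the robot as it stands. The module is installed in compiled form; this text tells all that it offers.
- The arm moves only by the tool play_rows, never from a script. Its argument "increments" is a list of rows, each an object of numbers: "dx", "dy", "dz": the shift along the tool's x, y, z scaled (see below); "ax", "ay", "az": the turn, a rotation vector about the tool's x, y, z scaled (see below). In form: [{"dx": .., "dy": .., "dz": .., "ax": .., "ay": .., "az": ..}, ...]. A call has 1 to 20 rows; each row is the pose to reach, as a shift and turn from the pose commanded when the call began, along the tool's axes at that moment; what a row does not reach only later rows make up. The controller multiplies each number of a shift by 0.1 m and each number of a turn by 90 degrees. A row lasts 1/12 s, in which the tool goes at most 41.7 mm and 7.16 degrees, less where a joint would pass 70% of its speed; a pose out of reach is approached as far as the arm can. A call with a number of a shift or a turn outside -1 to 1 is refused whole. A call with a gripper value outside its range is refused whole. "grip" is the opening, from -1 (shut) to 1 (fully open), set as the call begins (left out, the last holds). The fingers move at their own pace and stop on an object; the grip force is fixed at half the most. Time passes only in rows, so rows that repeat a pose let the fingers close. It gives the time, the measured TCP pose, the force, the opening and the grip force at its end, in the units of the state.
- ctrl.sense(): the state, without advancing time (a new reading comes with each control period).
- ctrl.camera(name): name is "side" or "top" or "wrist"; returns the picture (420x560x3 uint8, blue, green, red); there is no depth.
- ctrl.calibration(name): a dict with "K" (3x3 intrinsics, pixels), "R" (3x3) and "t" (3): a world point X has camera coordinates R X + t. Camera axes: x right, y down, z forward; pixel columns grow to the right and rows downward; lengths in m; the calibration is good to about 2 mm. A picture is of the moment at which its call begins: read the wrist's pose just before it. calibration takes no time and is no camera call; for the wrist camera it gives the pose at the moment of the call.
- ctrl.finish_job(): hands the job in; it is judged then, once.
Trained networks look in the newest picture that a camera, given by its name, has taken for a name from the list of things; names that differ only in an ending like _2 or _b are one class to them, and where a whole thing is asked for, a point or a joint stands for the part that bears it (a point fixed in the world has none). Each returns a list of dicts, best first, with "conf" (0 to 1); they miss things now and then, are a little off and sometimes report something else, mostly with a low value. They report only what shows in the picture. A call takes as long as a camera call. They do not tell look-alikes from the thing itself.
- ctrl.outline_of(camera, label): "pixels" (420x560 bool, what is visible of it) and "bbox" ([left, top, right, bottom] in pixels, round what is visible of it).
- ctrl.mark_of(camera, label): "point" ([column, row] in pixels: a listed point, or the origin of a listed thing).
The state is a dict: "time": time; "joints": joint angles; "joint_velocities": joint speeds; "joint_torque": joint torques, N m; "ee_pos": TCP position; "tool_rot": TCP orientation; "wrist_force": force on the tool from outside, world axes, zero at the start; "ft_torque": the same for the moment, N m; "gripper_width": opening from 0.0 (shut) to 1.0 (fully open); "grip_force": force on a finger pad.
Only numpy, scipy, OpenCV 4.12 (cv2) and the standard library are available. Lean on these libraries where they do the work, as an engineer would, in place of code of your own. Each camera call takes 0.05 s, during which the arm holds its last target. There are 200 camera calls.

### The job

Put the toroidal transformer and its mounting set on the upright stud in the open grey chassis, ready for the nut: first the black rubber pad flat on the chassis floor, then the yellow ring transformer, then the red fibre washer, and last the steel cup washer with its dome up. Each goes over the stud and must lie flat on the one below; let go of each before fetching the next, and let go of everything at the end. Leave the multimeter, the screwdriver and the solder reel where they are.

Things in the scene. Friction and masses are not known exactly. Their poses are not given: they have to be found in the camera images.
- chassis: Open grey sheet-metal chassis, fixed. Origin: on the stud axis, underside of the floor (bench height), z up. Floor 3 mm thick. Upright brass stud at the origin: 6.6 mm diameter, rounded tip at z = 62 mm. Tray x -78 to 125, y -82 to 82 mm; side walls 30 mm high, white front (-x) and rear panels 40 mm, all 3 mm thick; green circuit board x 82 to 118, up to z = 32 mm.
- base_pad: Black rubber pad, a flat ring: 60 mm outside diameter, 20 mm hole, 6 mm thick. Origin: centre of its underside, z up. 22 g.
- transformer: Toroidal transformer, a yellow tape-wound ring: 62 mm outside diameter, 22 mm hole, 28 mm high, rounded edges, four small flush copper tags on its side. Origin: centre of its underside, z up. About 0.26 to 0.40 kg.
- fibre_washer: Red fibre insulating washer, a flat ring: 56 mm outside diameter, 16 mm hole, 6 mm thick. Origin: centre of its underside, z up. 18 g.
- cup_washer: Bright steel cup washer, a shallow inverted dish: 42 mm outside diameter, upright rim 6 mm high, low dome rising to 9 mm at the 12 mm centre hole. It lies dome up at the start. Origin: centre of its underside (rim plane), z up. 35 g.
- multimeter: Bystander: orange hand-held multimeter lying on the bench, 172 (x) x 84 (y) mm, 48 mm high at its knob. Origin: centre of its underside. Leave it alone.
- screwdriver: Bystander: red-handled screwdriver, about 160 mm long along its x axis, lying across the bench beyond the loose parts. Origin: about its middle, underside. Leave it alone.
- solder_reel: Bystander: standing reel of solder with white flanges, red on top, 60 mm diameter, 44 mm high. Origin: centre of its underside. Leave it alone.
Mind the look-alikes: they are no part of the job. There is more than one size of the base_pad; the one meant has the size given above.

How it is judged:
By the outcome, as a careful person would: the job done as asked, in the order asked, and still so for the second after the job is handed in, with the robot touching nothing.
It also fails if it takes over 106 s, if anything falls off the work surface, if the arm or the gripper's body presses on something with over 40 N, if the wrist force passes 120 N, or if a joint passes its speed limit or range.

## Working session

There is one attempt and no reset: what is moved stays moved. The work goes in short steps, Python scripts to look and compute and a tool call to move; the robot and the scene stay as the last step left them, time stands still between calls to the robot, and variables do not carry over. Pictures are saved under pics/ and viewed, at most 14 in all, crops included, and the job is handed in when it is done.

Besides the shell and the picture viewer there is one more tool, called as a command line: name --argument value ..., lists and objects as JSON in quotes. play_rows: Moves the arm, as the interface text tells. Shifts and turns lie within -1 to 1; 1 stands for 0.1 m of shift or 90 degrees of turn. Its arguments: {"type":"object","properties":{"increments":{"type":"array","items":{"type":"object","properties":{"dx":{"type":"number","minimum":-1,"maximum":1},"dy":{"type":"number","minimum":-1,"maximum":1},"dz":{"type":"number","minimum":-1,"maximum":1},"ax":{"type":"number","minimum":-1,"maximum":1},"ay":{"type":"number","minimum":-1,"maximum":1},"az":{"type":"number","minimum":-1,"maximum":1}}}},"grip":{"type":"number"}},"required":["increments"]}

```bash
mkdir -p pics; cat > h.py <<'E'
import numpy as np, cv2
from station import ctrl
def snap(cam,name):
    im=ctrl.camera(cam); cv2.imwrite(f'pics/{name}.png',im); return im
def ray(cam,uv,z):
    c=ctrl.calibration(cam);K,R,t=[np.array(c[k],float) for k in('K','R','t')]
    d=R.T@np.linalg.inv(K)@np.array([uv[0],uv[1],1.]); o=-R.T@t
    return o+d*(z-o[2])/d[2]
def proj(cam,X):
    c=ctrl.calibration(cam);K,R,t=[np.array(c[k],float) for k in('K','R','t')]
    p=K@(R@np.array(X,float)+t); return p[:2]/p[2]
E
python3 - <<'E'
from h import *
s=ctrl.sense();print({k:np.round(v,3) for k,v in s.items()})
a=snap('top','top0');
for l in['chassis','base_pad','transformer','fibre_washer','cup_washer','multimeter','screwdriver','solder_reel']:
    for o in ctrl.outline_of('top',l): print(l,round(o['conf'],2),o['bbox'],int(o['pixels'].sum()))
    for o in ctrl.mark_of('top',l): print('  mark',round(o['conf'],2),np.round(o['point'],1),np.round(ray('top',o['point'],0),3))
snap('side','side0')
c=ctrl.calibration('top');print(c)
print(ctrl.sense()['time'])
E
```

```text
{'time': np.float64(0.0), 'joints': array([-0.867,  0.041,  0.084, -0.   , -1.615, -0.334]), 'joint_velocities': array([-0.002,  0.001,  0.   , -0.001,  0.002,  0.   ]), 'joint_torque': array([ 1.0000e-03, -3.6821e+01,  3.4742e+01,  6.9320e+00, -5.0000e-03,
       -0.0000e+00]), 'ee_pos': array([ 0.217, -0.559,  0.23 ]), 'tool_rot': array([-0.   , -0.184,  0.983,  0.001]), 'wrist_force': array([ 0.065, -0.316, -0.02 ]), 'ft_torque': array([-0.019, -0.049, -0.008]), 'grip_force': np.float64(0.0), 'gripper_width': np.float64(0.999)}
chassis 0.73 [404.9, 164.0, 504.8, 287.1] 10776
base_pad 0.96 [302.4, 262.2, 336.1, 294.1] 727
base_pad 0.81 [276.8, 317.9, 300.7, 340.1] 428
  mark 0.76 [377.5 307. ] [ 0.398 -0.157  0.   ]
  mark 0.73 [319.1 277.7] [ 0.454 -0.051  0.   ]
  mark 0.59 [284.7 328.7] [0.364 0.015 0.   ]
transformer 0.62 [234.1, 197.0, 268.9, 232.7] 799
transformer 0.45 [402.8, 162.2, 505.0, 287.1] 10730
transformer 0.28 [111.7, 193.2, 171.7, 293.0] 4573
  mark 0.9 [251.7 214.8] [0.577 0.073 0.   ]
fibre_washer 0.64 [240.4, 265.9, 269.6, 301.6] 694
fibre_washer 0.45 [406.4, 16
[... 219 characters left out ...]
ultimeter 0.79 [113.3, 195.0, 169.7, 293.0] 4506
  mark 0.75 [142.9 242.8] [0.528 0.281 0.   ]
  mark 0.57 [253.9 215.7] [0.575 0.069 0.   ]
screwdriver 0.56 [290.1, 93.3, 301.3, 171.1] 606
  mark 0.66 [294.8 134.9] [ 0.736 -0.015  0.   ]
solder_reel 0.89 [197.0, 100.2, 232.1, 137.9] 934
  mark 0.55 [141.3 243.2] [0.527 0.284 0.   ]
{'K': array([[403.50760611,   0.        , 282.26910543],
       [  0.        , 403.50760611, 205.65357439],
       [  0.        ,   0.        ,   1.        ]]), 'R': array([[-0.02563603, -0.99966956, -0.00189004],
       [-0.98369837,  0.02556299, -0.17800015],
       [ 0.17798964, -0.00270398, -0.98402865]]), 't': array([0.02923764, 0.58296567, 0.67451767])}
0.9
```

View pics/top0.png

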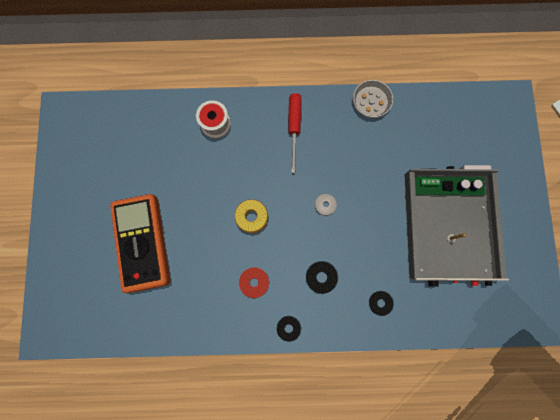

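View pics/side0.png

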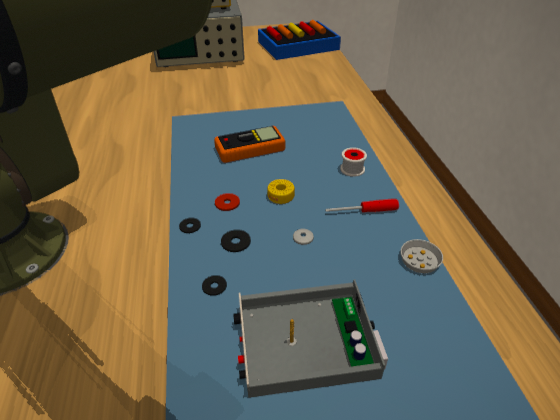

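The three black ring candidates in the top view are at (321,277), (289,328) and (381,303). The stud is near (452,238). I'll size the rings and locate the stud.

```bash
python3 - <<'E'
from h import *
im=cv2.imread('pics/top0.png');si=cv2.imread('pics/side0.png')
def fit(uv,z,name,test):
    u,v=uv;m=np.zeros(im.shape[:2],np.uint8);r=28
    hsv=cv2.cvtColor(im,cv2.COLOR_BGR2HSV)
    m[v-r:v+r,u-r:u+r]=test(hsv[v-r:v+r,u-r:u+r].astype(int))*255
    cs,_=cv2.findContours(m,cv2.RETR_EXTERNAL,cv2.CHAIN_APPROX_NONE)
    c=max(cs,key=cv2.contourArea)
    P=np.array([ray('top',p[0],z)[:2] for p in c]).astype(np.float32)
    e=cv2.fitEllipse(P*1000)
    print(name,np.round(e[0],1),'dia',np.round(np.array(e[1])+1.9,1))
blk=lambda h:h[...,2]<50
for uv in[(321,277),(289,328),(381,303)]: fit(uv,.006,'pad',blk)
fit((254,283),.006,'fibre',lambda h:(h[...,1]>150)&((h[...,0]<12)|(h[...,0]>168)))
fit((252,216),.016,'trafo',lambda h:(h[...,1]>120)&(h[...,0]>12)&(h[...,0]<40))
fit((326,204),.006,'cup',lambda h:(h[...,1]<60)&(h[...,2]>90))
a=cv2.resize(im[255:345,265:400],None,fx=4,fy=4,interpolation=cv2.INTER_CUBIC)
cv2.imwrite('pics/cand.png',a)
b=cv2.resize(im[210:265,425:480],None,fx=7,fy=7,interpolation=cv2.INTER_CUBIC)
c=cv2.resize(si[305:360,265:320],None,fx=7,fy=7,interpolation=cv2.INTER_CUBIC)
cv2.imwrite('pics/stud.png',np.hstack([b,c]))
E
```

```text
pad [455.4 -55. ] dia [58.  58.3]
pad [365.    8.9] dia [42.8 43.5]
pad [ 405.7 -161.9] dia [42.9 44.2]
fibre [449.  71.] dia [54.5 54.8]
trafo [572.4  73.7] dia [61.9 64. ]
cup [593.2 -68.5] dia [44.3 45.1]
```

View pics/cand.png

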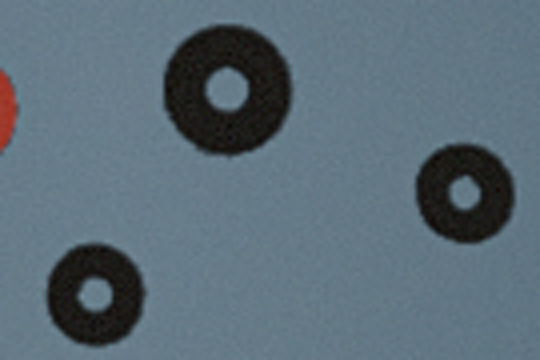

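View pics/stud.png

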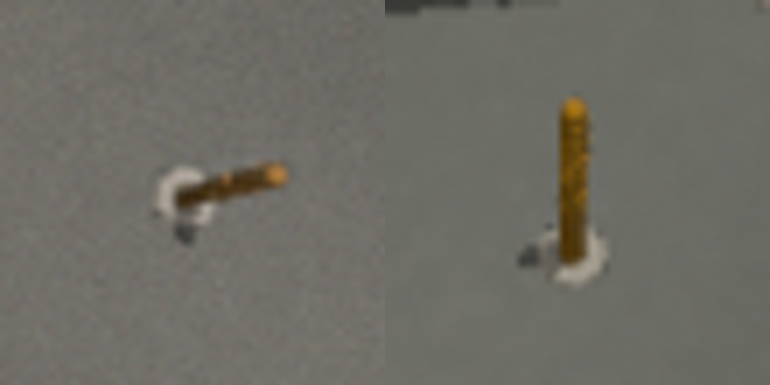

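The candidate crop shows the large ring at top-view (321,277), measuring about 58–60 mm. The two at (289,328) and (381,303) measure about 43 mm, so they are look-alikes, and (321,277) is the base_pad. The stud crop puts its base at top (451.4,237.7) and its tip at (464.6,234.7). I'll triangulate the stud next.

```bash
python3 - <<'E'
from h import *
print('top tip',ray('top',(464.6,234.7),.060),'base',ray('top',(451.4,237.7),.003))
print('side tip',ray('side',(291.9,319.7),.060),'base',ray('side',(291.9,341),.003))
c=ctrl.calibration('wrist');R,t=c['R'],c['t'];print('wristcam pos',-R.T@t,'fwd',R[2],'K',c['K'][0,0])
E
```

```text
top tip [ 0.5219504  -0.30482064  0.06      ] base [ 0.52236362 -0.30506453  0.003     ]
side tip [ 0.5209582  -0.30218283  0.06      ] base [ 0.52143042 -0.30286085  0.003     ]
wristcam pos [ 0.15545347 -0.58309076  0.37231572] fwd [ 0.24442228  0.09605116 -0.96489995] K 363.78023722890913
```

play_rows --increments '[{"az": 0.236, "dz": -0.5}, {"az": 0.236, "dz": -0.5}, {"az": 0.236, "dz": -0.5}, {"az": 0.236, "dz": -0.5}]' --grip 1

```text
invalid input
```

play_rows --increments '[{"dx": 0, "dy": 0, "dz": -0.5, "ax": 0, "ay": 0, "az": 0.236}, {"dx": 0, "dy": 0, "dz": -0.5, "ax": 0, "ay": 0, "az": 0.236}, {"dx": 0, "dy": 0, "dz": -0.5, "ax": 0, "ay": 0, "az": 0.236}, {"dx": 0, "dy": 0, "dz": -0.5, "ax": 0, "ay": 0, "az": 0.236}]' --grip 1

```text
time: 1.23
ee_pos: [0.217, -0.5597, 0.2824]
tool_rot: [0.001, 0.003, 1.0, -0.001]
wrist_force: [0.4, 0.3, -0.7]
gripper_width: 1.001
grip_force: 0.0
```

play_rows --increments '[{"dx": -1, "dy": 0.86, "dz": 0, "ax": 0, "ay": 0, "az": 0}, {"dx": -1, "dy": 0.86, "dz": 0, "ax": 0, "ay": 0, "az": 0}, {"dx": -1, "dy": 0.86, "dz": 0, "ax": 0, "ay": 0, "az": 0}, {"dx": -1, "dy": 0.86, "dz": 0, "ax": 0, "ay": 0, "az": 0}]'

```text
time: 1.57
ee_pos: [0.3204, -0.4702, 0.2803]
tool_rot: [0.0, -0.004, 1.0, 0.001]
wrist_force: [-1.2, -1.1, 1.0]
gripper_width: 0.999
grip_force: 0.0
```

play_rows --increments '[{"dx": -1, "dy": 0.86, "dz": 0, "ax": 0, "ay": 0, "az": 0}, {"dx": -1, "dy": 0.86, "dz": 0, "ax": 0, "ay": 0, "az": 0}, {"dx": -1, "dy": 0.86, "dz": 0, "ax": 0, "ay": 0, "az": 0}, {"dx": -1, "dy": 0.86, "dz": 0, "ax": 0, "ay": 0, "az": 0}]'

```text
time: 1.9
ee_pos: [0.4205, -0.3839, 0.2798]
tool_rot: [-0.0, -0.004, 1.0, 0.001]
wrist_force: [-0.6, -0.4, -0.9]
gripper_width: 1.0
grip_force: 0.0
```

play_rows --increments '[{"dx": -1, "dy": 0.86, "dz": 0, "ax": 0, "ay": 0, "az": 0}, {"dx": -1, "dy": 0.86, "dz": 0, "ax": 0, "ay": 0, "az": 0}, {"dx": -1, "dy": 0.86, "dz": 0, "ax": 0, "ay": 0, "az": 0}, {"dx": -1, "dy": 0.86, "dz": 0, "ax": 0, "ay": 0, "az": 0}, {"dx": -1, "dy": 0.86, "dz": 0, "ax": 0, "ay": 0, "az": 0}, {"dx": -1, "dy": 0.86, "dz": 0, "ax": 0, "ay": 0, "az": 0}]'

```text
time: 2.4
ee_pos: [0.5172, -0.3014, 0.2804]
tool_rot: [-0.001, -0.001, 1.0, 0.0]
wrist_force: [-0.8, -1.8, 0.6]
gripper_width: 1.0
grip_force: 0.0
```

```bash
python3 - <<'E'
from h import *
im=snap('wrist','w1')
print(ctrl.sense()['ee_pos'],ctrl.sense()['time'])
b=proj('wrist',(.5215,-.3035,.003));t=proj('wrist',(.5215,-.3035,.06));print(b,t)
c=ctrl.calibration('wrist');print(c)
E
```

```text
[ 0.51673605 -0.30196672  0.28089888] 2.45
[275.57583618 172.81584474] [275.33091021 182.22098829]
{'K': array([[363.78023723,   0.        , 277.55801588],
       [  0.        , 363.78023723, 208.45367376],
       [  0.        ,   0.        ,   1.        ]]), 'R': array([[-1.50999381e-03,  9.99998442e-01,  9.14323413e-04],
       [ 9.65227524e-01,  1.21847768e-03,  2.61408380e-01],
       [ 2.61406859e-01,  1.27725516e-03, -9.65227860e-01]]), 't': array([ 0.30198009, -0.54520719,  0.28983007])}
```

View pics/w1.png

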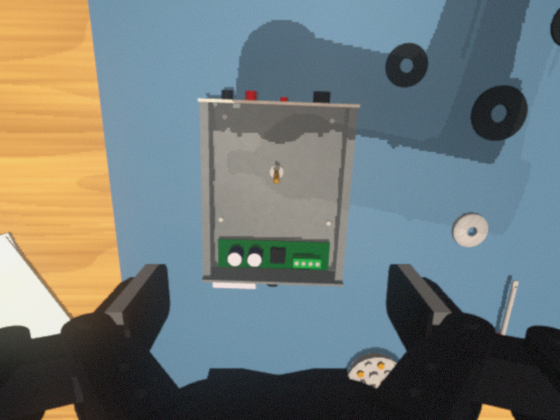

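The wrist view shows the stud base at about (276,172) and its tip at (276,182). That matches the predicted (0.5215, -0.3035) to within 1 mm. I'll go to the pad now.

play_rows --increments '[{"dx": 0.2, "dy": 0.82, "dz": 0.3, "ax": 0, "ay": 0, "az": 0}, {"dx": 0.2, "dy": 0.82, "dz": 0.3, "ax": 0, "ay": 0, "az": 0}, {"dx": 0.2, "dy": 0.82, "dz": 0.3, "ax": 0, "ay": 0, "az": 0}]'

```text
time: 2.7
ee_pos: [0.4947, -0.217, 0.2482]
tool_rot: [-0.002, -0.0, 1.0, 0.001]
wrist_force: [0.4, -0.6, -1.1]
gripper_width: 1.001
grip_force: 0.0
```

play_rows --increments '[{"dx": 0.2, "dy": 0.82, "dz": 0.3, "ax": 0, "ay": 0, "az": 0}, {"dx": 0.2, "dy": 0.82, "dz": 0.3, "ax": 0, "ay": 0, "az": 0}, {"dx": 0.2, "dy": 0.82, "dz": 0.3, "ax": 0, "ay": 0, "az": 0}]'

```text
time: 2.95
ee_pos: [0.475, -0.135, 0.219]
tool_rot: [-0.001, -0.001, 1.0, 0.001]
wrist_force: [0.3, -1.6, 0.6]
gripper_width: 1.005
grip_force: 0.0
```

play_rows --increments '[{"dx": 0.2, "dy": 0.82, "dz": 0.3, "ax": 0, "ay": 0, "az": 0}, {"dx": 0.2, "dy": 0.82, "dz": 0.3, "ax": 0, "ay": 0, "az": 0}, {"dx": 0.2, "dy": 0.82, "dz": 0.3, "ax": 0, "ay": 0, "az": 0}, {"dx": 0.2, "dy": 0.82, "dz": 0.3, "ax": 0, "ay": 0, "az": 0}, {"dx": 0.2, "dy": 0.82, "dz": 0.3, "ax": 0, "ay": 0, "az": 0}, {"dx": 0.2, "dy": 0.82, "dz": 0.3, "ax": 0, "ay": 0, "az": 0}]'

```text
time: 3.45
ee_pos: [0.4576, -0.0569, 0.1922]
tool_rot: [0.001, 0.001, 1.0, -0.0]
wrist_force: [0.3, -0.2, 0.1]
gripper_width: 1.003
grip_force: 0.0
```

```bash
cat >> h.py <<'E'
TESTS=dict(pad=lambda h:h[...,2]<50,
 fibre=lambda h:(h[...,1]>120)&((h[...,0]<12)|(h[...,0]>168))&(h[...,2]>60),
 trafo=lambda h:(h[...,1]>120)&(h[...,0]>12)&(h[...,0]<40),
 cup=lambda h:(h[...,1]<60)&(h[...,2]>60))
def ring(cam,name,X,z,r=75):
    im=ctrl.camera(cam); u,v=[int(k) for k in proj(cam,[X[0],X[1],z])]
    h=cv2.cvtColor(im,cv2.COLOR_BGR2HSV).astype(int)
    m=(TESTS[name](h)*255).astype(np.uint8); k=np.zeros_like(m)
    k[max(0,v-r):v+r,max(0,u-r):u+r]=255; m&=k
    cs,_=cv2.findContours(m,cv2.RETR_EXTERNAL,cv2.CHAIN_APPROX_NONE)
    c=max(cs,key=cv2.contourArea)
    e=cv2.fitEllipse(np.array([1000*ray(cam,p[0],z)[:2] for p in c]).astype(np.float32))
    s=ctrl.sense(); tx=np.array(s['ee_pos'])*1000
    print(name,'pix',(u,v),'at',np.round(e[0],1),'dia',np.round(e[1],1),'tcp',np.round(tx,1),'rot',np.round(s['tool_rot'],4),'t',s['time'])
    return im
E
python3 - <<'E'
from h import *
im=ring('wrist','pad',(.4554,-.055),.006); cv2.imwrite('pics/w2.png',im)
E
```

```text
pad pix (278, 181) at [433.5 -53.8] dia [16.9 38.5] tcp [457.7 -56.9 192. ] rot [ 5.0e-04  1.3e-03  1.0e+00 -0.0e+00] t 3.5
```

View pics/w2.png

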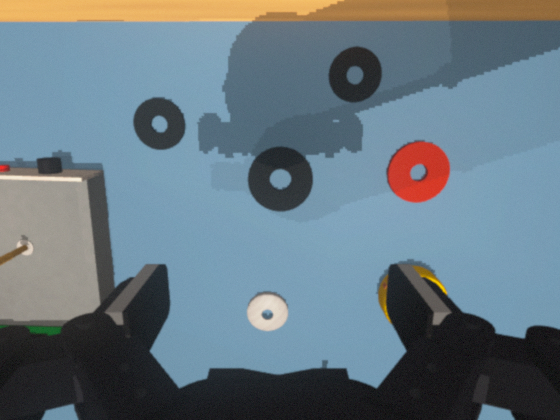

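The pad is centred at about (280,179). The red washer is at (418,172), the cup washer at (267,312) and the small look-alikes at (160,124) and (355,74). The threshold was too strict, so I'll refine it.

```bash
sed -i "s/pad=lambda h:h\[...,2\]<50/pad=lambda h:(h[...,2]<85)\&(h[...,1]<90)/" h.py
python3 - <<'E'
from h import *
im=cv2.imread('pics/w2.png');h=cv2.cvtColor(im,cv2.COLOR_BGR2HSV);print(h[179,260],h[179,235],h[130,250],h[312,280],h[172,400])
ring('wrist','pad',(.4554,-.055),.006,45)
ring('wrist','fibre',(.449,.071),.006,45)
ring('wrist','cup',(.593,-.0685),.004,35)
E
```

```text
[100  40  57] [102  78 174] [101  87 120] [ 15  27 223] [  3 198 204]
pad pix (278, 181) at [452.9 -53.9] dia [57.1 58.7] tcp [457.6 -56.9 191.9] rot [ 3.0e-04  1.4e-03  1.0e+00 -0.0e+00] t 3.55
fibre pix (417, 174) at [446.8  71.5] dia [54.3 55.4] tcp [457.6 -56.8 191.7] rot [ 2.0e-04  1.4e-03  1.0e+00 -0.0e+00] t 3.6
cup pix (265, 314) at [589.9 -66.9] dia [42.5 44.6] tcp [457.5 -56.6 191.5] rot [ 0.      0.0013  1.     -0.    ] t 3.65
```

play_rows --increments '[{"dx": 0.04, "dy": 0.025, "dz": 1, "ax": 0, "ay": 0, "az": 0}, {"dx": 0.04, "dy": 0.025, "dz": 1, "ax": 0, "ay": 0, "az": 0}, {"dx": 0.04, "dy": 0.025, "dz": 1, "ax": 0, "ay": 0, "az": 0}, {"dx": 0.04, "dy": 0.025, "dz": 1, "ax": 0, "ay": 0, "az": 0}, {"dx": 0.04, "dy": 0.025, "dz": 1, "ax": 0, "ay": 0, "az": 0}, {"dx": 0.04, "dy": 0.025, "dz": 1, "ax": 0, "ay": 0, "az": 0}]'

```text
time: 4.15
ee_pos: [0.4546, -0.0535, 0.0936]
tool_rot: [0.001, 0.001, 1.0, -0.0]
wrist_force: [1.1, -0.3, 1.4]
gripper_width: 0.995
grip_force: 0.0
```

play_rows --increments '[{"dx": 0, "dy": 0, "dz": 0.3, "ax": 0, "ay": 0, "az": 0}, {"dx": 0, "dy": 0, "dz": 0.6, "ax": 0, "ay": 0, "az": 0}, {"dx": 0, "dy": 0, "dz": 0.8, "ax": 0, "ay": 0, "az": 0}, {"dx": 0, "dy": 0, "dz": 0.9, "ax": 0, "ay": 0, "az": 0}, {"dx": 0, "dy": 0, "dz": 0.945, "ax": 0, "ay": 0, "az": 0}, {"dx": 0, "dy": 0, "dz": 0.945, "ax": 0, "ay": 0, "az": 0}, {"dx": 0, "dy": 0, "dz": 0.945, "ax": 0, "ay": 0, "az": 0}, {"dx": 0, "dy": 0, "dz": 0.945, "ax": 0, "ay": 0, "az": 0}]'

```text
time: 4.82
ee_pos: [0.4547, -0.0529, -0.0013]
tool_rot: [0.001, 0.0, 1.0, 0.0]
wrist_force: [0.5, -0.5, 1.0]
gripper_width: 0.996
grip_force: 0.0
```

```bash
python3 - <<'E'
from h import *
s=ctrl.sense();print(s['ee_pos'],s['tool_rot'],s['wrist_force'])
im=snap('wrist','w3')
E
```

```text
[ 0.45466734 -0.05289185 -0.00126161] [1.49977201e-03 3.34820680e-04 9.99998793e-01 2.31032286e-04] [ 0.48081246 -0.53804322  1.02237405]
```

View pics/w3.png

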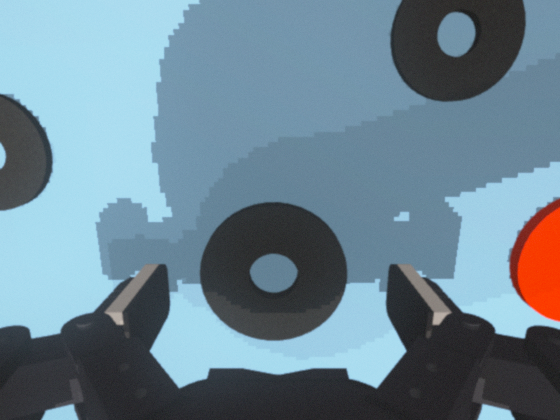

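The pad sits between the fingers, centred at about (273,271). I'll check its centring numerically.

```bash
python3 - <<'E'
from h import *
print(ray('wrist',(273.7,271),.006), proj('wrist',(.4547,-.0529,.006)))
for w in (.03,.0425): print([proj('wrist',(.4547+d,-.0529+w,.003)) for d in(-.011,.011)])
E
```

```text
[ 0.45068246 -0.05393518  0.006     ] [276.30647976 280.18145767]
[array([350.92155031, 251.76136554]), array([348.12493033, 300.85545887])]
[array([382.00746349, 251.73713129]), array([378.01999969, 300.82714572])]
```

play_rows --increments '[{"dx": 0.035, "dy": -0.01, "dz": 0.025, "ax": 0, "ay": 0, "az": 0}, {"dx": 0.035, "dy": -0.01, "dz": 0.025, "ax": 0, "ay": 0, "az": 0}, {"dx": 0.035, "dy": -0.01, "dz": 0.025, "ax": 0, "ay": 0, "az": 0}]'

```text
time: 5.12
ee_pos: [0.4497, -0.0542, -0.0056]
tool_rot: [0.0, 0.0, 1.0, 0.0]
wrist_force: [-0.5, 0.4, 0.5]
gripper_width: 0.997
grip_force: 0.0
```

play_rows --increments '[{"dx": 0, "dy": 0, "dz": 0, "ax": 0, "ay": 0, "az": 0}, {"dx": 0, "dy": 0, "dz": 0, "ax": 0, "ay": 0, "az": 0}, {"dx": 0, "dy": 0, "dz": 0, "ax": 0, "ay": 0, "az": 0}, {"dx": 0, "dy": 0, "dz": 0, "ax": 0, "ay": 0, "az": 0}, {"dx": 0, "dy": 0, "dz": 0, "ax": 0, "ay": 0, "az": 0}, {"dx": 0, "dy": 0, "dz": 0, "ax": 0, "ay": 0, "az": 0}, {"dx": 0, "dy": 0, "dz": 0, "ax": 0, "ay": 0, "az": 0}, {"dx": 0, "dy": 0, "dz": 0, "ax": 0, "ay": 0, "az": 0}]' --grip -1

```text
time: 5.78
ee_pos: [0.4511, -0.0541, -0.0039]
tool_rot: [0.001, 0.0, 1.0, -0.0]
wrist_force: [-0.9, 0.2, 6.0]
gripper_width: 0.655
grip_force: 67.1
```

play_rows --increments '[{"dx": 0, "dy": 0, "dz": -0.2, "ax": 0, "ay": 0, "az": 0}, {"dx": 0, "dy": 0, "dz": -0.5, "ax": 0, "ay": 0, "az": 0}, {"dx": 0, "dy": 0, "dz": -0.9, "ax": 0, "ay": 0, "az": 0}, {"dx": 0, "dy": 0, "dz": -1, "ax": 0, "ay": 0, "az": 0}, {"dx": 0, "dy": 0, "dz": -1, "ax": 0, "ay": 0, "az": 0}]'

```text
time: 6.2
ee_pos: [0.4521, -0.0539, 0.0988]
tool_rot: [0.004, 0.0, 1.0, 0.0]
wrist_force: [-0.7, -0.1, -1.3]
gripper_width: 0.657
grip_force: 63.8
```

```bash
python3 - <<'E'
from h import *
s=ctrl.sense();print(s['ee_pos'],s['grip_force'],s['gripper_width'])
im=snap('wrist','w4')
si=ctrl.camera('side');p=proj('side',s['ee_pos']);u,v=map(int,p)
cv2.imwrite('pics/w4.png',np.hstack([im[150:420,100:460],cv2.resize(si[v-35:v+35,u-45:u+45],(360,270))]))
E
```

```text
[ 0.45214188 -0.05393203  0.09884426] 63.75481280236272 0.6571410027722243
```

View pics/w4.png

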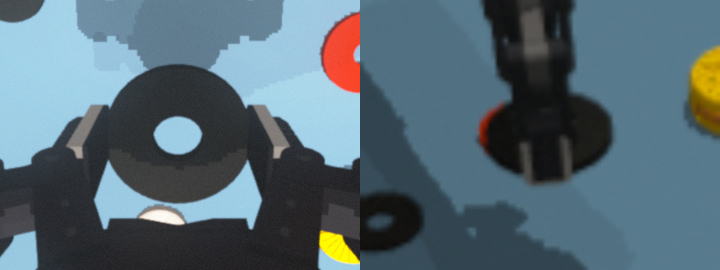

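The pad is gripped level, with its centre at wrist (278,285).

```bash
python3 - <<'E'
from h import *
s=ctrl.sense();p=np.array(s['ee_pos'])
c=ray('wrist',(278,285),p[2]+.0099); print('tcp',p,'obj',c,'off',c-p)
print('shift to stud', np.array([.521,-.3033])-c[:2], s['tool_rot'])
E
```

```text
tcp [ 0.45000095 -0.05391448  0.09450843] obj [ 0.45115373 -0.0532219   0.10440843] off [0.00115278 0.00069257 0.0099    ]
shift to stud [ 0.06984627 -0.2500781 ] [3.87716272e-04 4.89212479e-04 9.99999729e-01 3.89175501e-04]
```

play_rows --increments '[{"dx": -0.23, "dy": -0.83, "dz": -0.1, "ax": 0, "ay": 0, "az": 0}, {"dx": -0.23, "dy": -0.83, "dz": -0.1, "ax": 0, "ay": 0, "az": 0}, {"dx": -0.23, "dy": -0.83, "dz": -0.1, "ax": 0, "ay": 0, "az": 0}]'

```text
time: 6.55
ee_pos: [0.4728, -0.1414, 0.1034]
tool_rot: [-0.001, 0.002, 1.0, -0.001]
wrist_force: [-0.9, 0.9, -1.9]
gripper_width: 0.66
grip_force: 63.8
```

play_rows --increments '[{"dx": -0.23, "dy": -0.83, "dz": 0, "ax": 0, "ay": 0, "az": 0}, {"dx": -0.23, "dy": -0.83, "dz": 0, "ax": 0, "ay": 0, "az": 0}, {"dx": -0.23, "dy": -0.83, "dz": 0, "ax": 0, "ay": 0, "az": 0}]'

```text
time: 6.8
ee_pos: [0.495, -0.2247, 0.1015]
tool_rot: [-0.002, 0.003, 1.0, -0.0]
wrist_force: [-1.1, 1.4, -2.1]
gripper_width: 0.652
grip_force: 63.8
```

play_rows --increments '[{"dx": -0.24, "dy": -0.84, "dz": 0, "ax": 0, "ay": 0, "az": 0}, {"dx": -0.24, "dy": -0.84, "dz": 0, "ax": 0, "ay": 0, "az": 0}, {"dx": -0.24, "dy": -0.84, "dz": 0, "ax": 0, "ay": 0, "az": 0}, {"dx": -0.24, "dy": -0.84, "dz": 0, "ax": 0, "ay": 0, "az": 0}, {"dx": -0.24, "dy": -0.84, "dz": 0, "ax": 0, "ay": 0, "az": 0}, {"dx": -0.24, "dy": -0.84, "dz": 0, "ax": 0, "ay": 0, "az": 0}]'

```text
time: 7.3
ee_pos: [0.5192, -0.3033, 0.1036]
tool_rot: [-0.001, 0.0, 1.0, 0.0]
wrist_force: [0.5, -0.6, -0.3]
gripper_width: 0.655
grip_force: 63.8
```

```bash
python3 - <<'E'
from h import *
s=ctrl.sense();print(s['ee_pos'],s['grip_force'],s['gripper_width'])
im=snap('wrist','w5')
si=ctrl.camera('side')
print(proj('wrist',(.5215,-.3035,.062)))
cv2.imwrite('pics/w5.png',np.hstack([im[150:420,100:460],cv2.resize(si[220:370,200:400],(360,270))]))
E
```

```text
[ 0.51923058 -0.30328633  0.10359528] 63.834947476862 0.6545579025478058
[275.78029458 240.71014807]
```

View pics/w5.png

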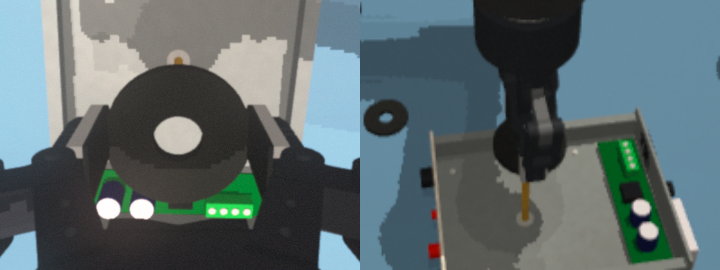

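The stud collar is at wrist full-frame (278,208), and the side view shows the stud centred below the pad. Lowering.

play_rows --increments '[{"dx": -0.005, "dy": 0, "dz": 0.2, "ax": 0, "ay": 0, "az": 0}, {"dx": -0.005, "dy": 0, "dz": 0.4, "ax": 0, "ay": 0, "az": 0}, {"dx": -0.005, "dy": 0, "dz": 0.6, "ax": 0, "ay": 0, "az": 0}, {"dx": -0.005, "dy": 0, "dz": 0.8, "ax": 0, "ay": 0, "az": 0}, {"dx": -0.005, "dy": 0, "dz": 1, "ax": 0, "ay": 0, "az": 0}, {"dx": -0.005, "dy": 0, "dz": 1, "ax": 0, "ay": 0, "az": 0}, {"dx": -0.005, "dy": 0, "dz": 1, "ax": 0, "ay": 0, "az": 0}, {"dx": -0.005, "dy": 0, "dz": 1, "ax": 0, "ay": 0, "az": 0}]'

```text
time: 8.07
ee_pos: [0.5209, -0.304, 0.0061]
tool_rot: [0.001, -0.0, 1.0, -0.0]
wrist_force: [0.6, 0.5, 0.6]
gripper_width: 0.658
grip_force: 63.8
```

play_rows --increments '[{"dx": 0, "dy": 0, "dz": 0.02, "ax": 0, "ay": 0, "az": 0}, {"dx": 0, "dy": 0, "dz": 0.04, "ax": 0, "ay": 0, "az": 0}, {"dx": 0, "dy": 0, "dz": 0.04, "ax": 0, "ay": 0, "az": 0}, {"dx": 0, "dy": 0, "dz": 0.04, "ax": 0, "ay": 0, "az": 0}]'

```text
time: 8.4
ee_pos: [0.5202, -0.3042, 0.0006]
tool_rot: [0.0, 0.0, 1.0, 0.0]
wrist_force: [1.1, -0.2, 0.2]
gripper_width: 0.655
grip_force: 63.8
```

play_rows --increments '[{"dx": 0, "dy": 0, "dz": 0.01, "ax": 0, "ay": 0, "az": 0}, {"dx": 0, "dy": 0, "dz": 0.01, "ax": 0, "ay": 0, "az": 0}, {"dx": 0, "dy": 0, "dz": 0.01, "ax": 0, "ay": 0, "az": 0}, {"dx": 0, "dy": 0, "dz": 0.01, "ax": 0, "ay": 0, "az": 0}, {"dx": 0, "dy": 0, "dz": 0.01, "ax": 0, "ay": 0, "az": 0}, {"dx": 0, "dy": 0, "dz": 0.01, "ax": 0, "ay": 0, "az": 0}]' --grip 1

```text
time: 8.9
ee_pos: [0.5201, -0.3042, -0.0007]
tool_rot: [-0.0, 0.0, 1.0, 0.0]
wrist_force: [-0.0, 0.4, -0.8]
gripper_width: 0.998
grip_force: 0.0
```

play_rows --increments '[{"dx": 0, "dy": 0, "dz": -0.3, "ax": 0, "ay": 0, "az": 0}, {"dx": 0, "dy": 0, "dz": -0.6, "ax": 0, "ay": 0, "az": 0}, {"dx": 0, "dy": 0, "dz": -1, "ax": 0, "ay": 0, "az": 0}, {"dx": 0, "dy": 0, "dz": -1, "ax": 0, "ay": 0, "az": 0}]'

```text
time: 9.23
ee_pos: [0.5235, -0.3064, 0.109]
tool_rot: [0.006, 0.0, 1.0, -0.003]
wrist_force: [0.9, -0.9, 1.7]
gripper_width: 1.003
grip_force: 0.0
```

play_rows --increments '[{"dx": 0, "dy": 0, "dz": -0.4, "ax": 0, "ay": 0, "az": 0}, {"dx": 0, "dy": 0, "dz": -0.8, "ax": 0, "ay": 0, "az": 0}, {"dx": 0, "dy": 0, "dz": -0.8, "ax": 0, "ay": 0, "az": 0}, {"dx": 0, "dy": 0, "dz": -0.8, "ax": 0, "ay": 0, "az": 0}]'

```text
time: 9.57
ee_pos: [0.5215, -0.3048, 0.1829]
tool_rot: [0.003, 0.0, 1.0, -0.001]
wrist_force: [-0.1, -0.7, -0.3]
gripper_width: 1.004
grip_force: 0.0
```

```bash
python3 - <<'E'
from h import *
s=ctrl.sense();print(s['ee_pos'],s['time'])
im=snap('wrist','w6')
si=ctrl.camera('side')
print([proj('wrist',(.5215,-.3035,z)) for z in(.009,.062)])
cv2.imwrite('pics/w6.png',np.hstack([im[60:330,100:460],cv2.resize(si[250:400,200:400],(360,270))]))
E
```

```text
[ 0.52150978 -0.30476055  0.18291715] 9.5667
[array([277.15170105, 189.64800284]), array([277.1923433 , 205.00890491])]
```

View pics/w6.png

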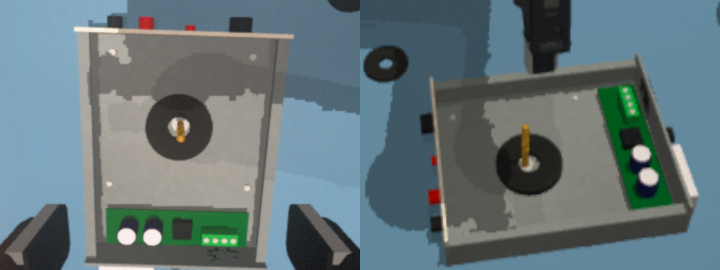

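The pad lies flat and is centred on the stud. Next is the transformer.

play_rows --increments '[{"dx": -0.13, "dy": 0.94, "dz": 0, "ax": 0, "ay": 0, "az": 0}, {"dx": -0.13, "dy": 0.94, "dz": 0, "ax": 0, "ay": 0, "az": 0}, {"dx": -0.13, "dy": 0.94, "dz": 0, "ax": 0, "ay": 0, "az": 0}]'

```text
time: 9.92
ee_pos: [0.533, -0.2066, 0.1773]
tool_rot: [-0.001, -0.0, 1.0, 0.001]
wrist_force: [-0.5, -1.5, -0.1]
gripper_width: 1.003
grip_force: 0.0
```

play_rows --increments '[{"dx": -0.13, "dy": 0.94, "dz": 0, "ax": 0, "ay": 0, "az": 0}, {"dx": -0.13, "dy": 0.94, "dz": 0, "ax": 0, "ay": 0, "az": 0}, {"dx": -0.13, "dy": 0.94, "dz": 0, "ax": 0, "ay": 0, "az": 0}]'

```text
time: 10.17
ee_pos: [0.5461, -0.1121, 0.1775]
tool_rot: [-0.001, -0.001, 1.0, 0.001]
wrist_force: [-0.0, -1.2, -0.1]
gripper_width: 0.999
grip_force: 0.0
```

play_rows --increments '[{"dx": -0.13, "dy": 0.94, "dz": 0, "ax": 0, "ay": 0, "az": 0}, {"dx": -0.13, "dy": 0.94, "dz": 0, "ax": 0, "ay": 0, "az": 0}, {"dx": -0.13, "dy": 0.94, "dz": 0, "ax": 0, "ay": 0, "az": 0}]'

```text
time: 10.42
ee_pos: [0.5591, -0.0182, 0.1774]
tool_rot: [-0.001, -0.001, 1.0, 0.0]
wrist_force: [-0.6, -1.7, -0.7]
gripper_width: 1.003
grip_force: 0.0
```

play_rows --increments '[{"dx": -0.13, "dy": 0.94, "dz": 0, "ax": 0, "ay": 0, "az": 0}, {"dx": -0.13, "dy": 0.94, "dz": 0, "ax": 0, "ay": 0, "az": 0}, {"dx": -0.13, "dy": 0.94, "dz": 0, "ax": 0, "ay": 0, "az": 0}, {"dx": -0.13, "dy": 0.94, "dz": 0, "ax": 0, "ay": 0, "az": 0}, {"dx": -0.13, "dy": 0.94, "dz": 0, "ax": 0, "ay": 0, "az": 0}, {"dx": -0.13, "dy": 0.94, "dz": 0, "ax": 0, "ay": 0, "az": 0}, {"dx": -0.13, "dy": 0.94, "dz": 0, "ax": 0, "ay": 0, "az": 0}]'

```text
time: 11.0
ee_pos: [0.5723, 0.0705, 0.179]
tool_rot: [-0.0, 0.001, 1.0, -0.0]
wrist_force: [-0.0, -0.3, -0.7]
gripper_width: 0.999
grip_force: 0.0
```

```bash
python3 - <<'E'
from h import *
im=ring('wrist','trafo',(.572,.073),.018,60); cv2.imwrite('pics/w7.png',im)
h=cv2.cvtColor(im,cv2.COLOR_BGR2HSV).astype(int); m=TESTS['trafo'](h).astype(np.uint8)
cs,hr=cv2.findContours(m,cv2.RETR_CCOMP,cv2.CHAIN_APPROX_NONE)
for c,q in zip(cs,hr[0]):
    if cv2.contourArea(c)>100: (u,v),r=cv2.minEnclosingCircle(c); print('hole' if q[3]>=0 else 'outer',u,v,r,ray('wrist',(u,v),.028))
E
```

```text
trafo pix (279, 189) at [570.4  74.8] dia [61.  63.3] tcp [572.4  70.6 179.2] rot [-1.0e-04  1.2e-03  1.0e+00 -1.0e-04] t 11.05
outer 526.0 161.5 9.178879737854004 [0.54713666 0.27113028 0.028     ]
outer 544.5 158.5 9.300638198852539 [0.54475491 0.28556533 0.028     ]
outer 281.97882080078125 186.59527587890625 37.08056640625 [0.56730929 0.07479916 0.028     ]
hole 282.0 186.5 13.238302230834961 [0.56722976 0.07481641 0.028     ]
outer 515.05712890625 135.01593017578125 105.56484985351562 [0.52617683 0.25877811 0.028     ]
```

View pics/w7.png

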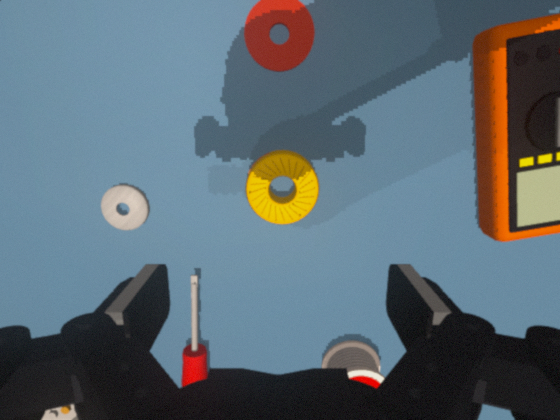

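The transformer is at (282,187). The multimeter, reel and screwdriver are clear of the fingers. Descending to grasp it.

play_rows --increments '[{"dx": 0.03, "dy": 0.04, "dz": 0.4, "ax": 0, "ay": 0, "az": 0}, {"dx": 0.03, "dy": 0.04, "dz": 0.8, "ax": 0, "ay": 0, "az": 0}, {"dx": 0.03, "dy": 0.04, "dz": 0.9, "ax": 0, "ay": 0, "az": 0}, {"dx": 0.03, "dy": 0.04, "dz": 0.9, "ax": 0, "ay": 0, "az": 0}, {"dx": 0.03, "dy": 0.04, "dz": 0.9, "ax": 0, "ay": 0, "az": 0}, {"dx": 0.03, "dy": 0.04, "dz": 0.9, "ax": 0, "ay": 0, "az": 0}]'

```text
time: 11.55
ee_pos: [0.571, 0.0756, 0.0925]
tool_rot: [0.002, 0.001, 1.0, 0.0]
wrist_force: [0.1, 0.4, 0.5]
gripper_width: 1.0
grip_force: 0.0
```

play_rows --increments '[{"dx": 0, "dy": 0, "dz": 0.3, "ax": 0, "ay": 0, "az": 0}, {"dx": 0, "dy": 0, "dz": 0.6, "ax": 0, "ay": 0, "az": 0}, {"dx": 0, "dy": 0, "dz": 0.8, "ax": 0, "ay": 0, "az": 0}, {"dx": 0, "dy": 0, "dz": 0.88, "ax": 0, "ay": 0, "az": 0}, {"dx": 0, "dy": 0, "dz": 0.88, "ax": 0, "ay": 0, "az": 0}, {"dx": 0, "dy": 0, "dz": 0.88, "ax": 0, "ay": 0, "az": 0}, {"dx": 0, "dy": 0, "dz": 0.88, "ax": 0, "ay": 0, "az": 0}]'

```text
time: 12.13
ee_pos: [0.5712, 0.0763, 0.0041]
tool_rot: [0.002, 0.0, 1.0, 0.001]
wrist_force: [-0.1, 0.2, 1.0]
gripper_width: 0.998
grip_force: 0.0
```

play_rows --increments '[{"dx": 0, "dy": 0, "dz": 0, "ax": 0, "ay": 0, "az": 0}, {"dx": 0, "dy": 0, "dz": 0, "ax": 0, "ay": 0, "az": 0}, {"dx": 0, "dy": 0, "dz": 0, "ax": 0, "ay": 0, "az": 0}, {"dx": 0, "dy": 0, "dz": 0, "ax": 0, "ay": 0, "az": 0}, {"dx": 0, "dy": 0, "dz": 0, "ax": 0, "ay": 0, "az": 0}, {"dx": 0, "dy": 0, "dz": 0, "ax": 0, "ay": 0, "az": 0}, {"dx": 0, "dy": 0, "dz": 0, "ax": 0, "ay": 0, "az": 0}, {"dx": 0, "dy": 0, "dz": 0, "ax": 0, "ay": 0, "az": 0}]' --grip -1

```text
time: 12.8
ee_pos: [0.5707, 0.0758, 0.0038]
tool_rot: [0.002, 0.0, 1.0, 0.0]
wrist_force: [-1.5, -1.3, 7.1]
gripper_width: 0.708
grip_force: 64.5
```

play_rows --increments '[{"dx": 0, "dy": 0, "dz": -0.1, "ax": 0, "ay": 0, "az": 0}, {"dx": 0, "dy": 0, "dz": -0.3, "ax": 0, "ay": 0, "az": 0}, {"dx": 0, "dy": 0, "dz": -0.6, "ax": 0, "ay": 0, "az": 0}, {"dx": 0, "dy": 0, "dz": -0.9, "ax": 0, "ay": 0, "az": 0}, {"dx": 0, "dy": 0, "dz": -1, "ax": 0, "ay": 0, "az": 0}, {"dx": 0, "dy": 0, "dz": -1, "ax": 0, "ay": 0, "az": 0}, {"dx": 0, "dy": 0, "dz": -1, "ax": 0, "ay": 0, "az": 0}, {"dx": 0, "dy": 0, "dz": -1, "ax": 0, "ay": 0, "az": 0}]'

```text
time: 13.47
ee_pos: [0.568, 0.0757, 0.0986]
tool_rot: [-0.002, 0.001, 1.0, -0.0]
wrist_force: [0.3, -0.5, -4.6]
gripper_width: 0.706
grip_force: 66.0
```

```bash
cat >> h.py <<'E'
def held(name,u,v,z,r=90):
    im=ctrl.camera('wrist');h=cv2.cvtColor(im,cv2.COLOR_BGR2HSV).astype(int)
    m=(TESTS[name](h)*255).astype(np.uint8);k=np.zeros_like(m);k[v-r:v+r,u-r:u+r]=255;m&=k
    cs,_=cv2.findContours(m,cv2.RETR_EXTERNAL,cv2.CHAIN_APPROX_NONE);c=max(cs,key=cv2.contourArea)
    s=ctrl.sense();p=np.array(s['ee_pos'])
    e=cv2.fitEllipse(np.array([1000*ray('wrist',q[0],p[2]+z)[:2] for q in c]).astype(np.float32))
    print(name,cv2.fitEllipse(c),'world',np.round(e,1) if 0 else e,'off',np.round(np.array(e[0])-1000*p[:2],1),'tcp',np.round(p*1000,1),s['grip_force'],s['gripper_width'],s['tool_rot'])
    return im
E
python3 - <<'E'
from h import *
im=held('trafo',278,270,.020,100)
si=ctrl.camera('side');p=proj('side',ctrl.sense()['ee_pos']);u,v=map(int,p)
cv2.imwrite('pics/w8.png',np.hstack([im[150:420,100:460],cv2.resize(si[v-45:v+25,u-45:u+45],(360,270))]))
E
```

```text
trafo ((277.7575378417969, 283.9097900390625), (162.68663024902344, 163.639892578125), 59.06529998779297) world ((565.7984619140625, 76.10942077636719), (59.97230529785156, 65.38046264648438), 88.4454574584961) off [-2.2  0.6] tcp [568.   75.5  98.4] 65.989027954638 0.7046412605857941 [-2.20259727e-03  5.54536321e-04  9.99997332e-01 -4.21153204e-04]
```

View pics/w8.png

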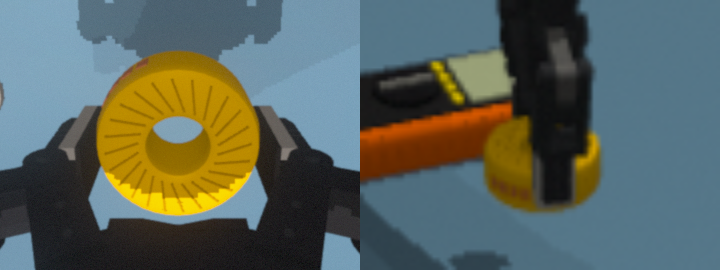

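The transformer is held level.

play_rows --increments '[{"dx": 0.11, "dy": -0.3, "dz": -0.1, "ax": 0, "ay": 0, "az": 0}, {"dx": 0.11, "dy": -0.6, "dz": -0.1, "ax": 0, "ay": 0, "az": 0}, {"dx": 0.11, "dy": -0.95, "dz": -0.1, "ax": 0, "ay": 0, "az": 0}]'

```text
time: 13.82
ee_pos: [0.5578, -0.0194, 0.1105]
tool_rot: [-0.0, -0.001, 1.0, 0.0]
wrist_force: [0.6, -0.1, -4.0]
gripper_width: 0.703
grip_force: 66.3
```

play_rows --increments '[{"dx": 0.11, "dy": -0.31, "dz": 0, "ax": 0, "ay": 0, "az": 0}, {"dx": 0.11, "dy": -0.62, "dz": 0, "ax": 0, "ay": 0, "az": 0}, {"dx": 0.11, "dy": -0.95, "dz": 0, "ax": 0, "ay": 0, "az": 0}]'

```text
time: 14.07
ee_pos: [0.5462, -0.1154, 0.1099]
tool_rot: [-0.001, 0.0, 1.0, 0.0]
wrist_force: [1.1, -0.5, -4.1]
gripper_width: 0.702
grip_force: 66.3
```

play_rows --increments '[{"dx": 0.11, "dy": -0.31, "dz": 0, "ax": 0, "ay": 0, "az": 0}, {"dx": 0.11, "dy": -0.62, "dz": 0, "ax": 0, "ay": 0, "az": 0}, {"dx": 0.11, "dy": -0.95, "dz": 0, "ax": 0, "ay": 0, "az": 0}]'

```text
time: 14.32
ee_pos: [0.5351, -0.2104, 0.1099]
tool_rot: [-0.001, 0.0, 1.0, 0.0]
wrist_force: [1.3, 0.5, -3.9]
gripper_width: 0.705
grip_force: 66.3
```

play_rows --increments '[{"dx": 0.12, "dy": -0.31, "dz": 0, "ax": 0, "ay": 0, "az": 0}, {"dx": 0.12, "dy": -0.6, "dz": 0, "ax": 0, "ay": 0, "az": 0}, {"dx": 0.12, "dy": -0.8, "dz": 0, "ax": 0, "ay": 0, "az": 0}, {"dx": 0.12, "dy": -0.95, "dz": 0, "ax": 0, "ay": 0, "az": 0}, {"dx": 0.12, "dy": -0.95, "dz": 0, "ax": 0, "ay": 0, "az": 0}, {"dx": 0.12, "dy": -0.95, "dz": 0, "ax": 0, "ay": 0, "az": 0}, {"dx": 0.12, "dy": -0.95, "dz": 0, "ax": 0, "ay": 0, "az": 0}, {"dx": 0.12, "dy": -0.95, "dz": 0, "ax": 0, "ay": 0, "az": 0}]'

```text
time: 14.98
ee_pos: [0.5241, -0.3033, 0.1107]
tool_rot: [-0.0, 0.0, 1.0, 0.0]
wrist_force: [-0.3, -1.0, -3.8]
gripper_width: 0.705
grip_force: 66.3
```

```bash
python3 - <<'E'
from h import *
im=held('trafo',278,270,.020,100)
si=ctrl.camera('side')
h=cv2.cvtColor(si,cv2.COLOR_BGR2HSV).astype(int);m=TESTS['trafo'](h)
m[:, :250]=0;m[:,340:]=0;m[:240]=0
# transformer rows vs stud columns in side image
for r in range(270,350,5):
    c=np.where(m[r])[0]; print(r,(c.min(),c.max()) if len(c) else None,end='; ')
p=np.array(ctrl.sense()['ee_pos']);print(proj('side',p+[-.002,.0005,-.004]),proj('side',[.5215,-.3035,.06]))
E
```

```text
trafo ((277.9137878417969, 284.4352111816406), (164.637451171875, 167.69500732421875), 82.982666015625) world ((522.1177978515625, -302.696044921875), (61.6178092956543, 66.15473175048828), 88.72738647460938) off [-2.1  0.6] tcp [ 524.2 -303.3  111. ] 66.32407519966364 0.7051718051908142 [-2.18548894e-04 -1.16602656e-04  9.99999957e-01  1.59371987e-04]
270 None; 275 (np.int64(285), np.int64(291)); 280 (np.int64(279), np.int64(298)); 285 (np.int64(275), np.int64(287)); 290 (np.int64(274), np.int64(291)); 295 (np.int64(274), np.int64(291)); 300 (np.int64(274), np.int64(291)); 305 (np.int64(275), np.int64(291)); 310 (np.int64(279), np.int64(310)); 315 (np.int64(286), np.int64(292)); 320 (np.int64(291), np.int64(293)); 325 (np.int64(290), np.int64(293)); 330 (np.int64(289), np.int64(293)); 335 (np.int64(289), np.int64(293)); 340 (np.int64(290), np.int64(293)); 345 None; [293.2075404  300.76508601] [292.41310174 320.35614496]
```

play_rows --increments '[{"dx": 0.01, "dy": -0.005, "dz": 0.15, "ax": 0, "ay": 0, "az": 0}, {"dx": 0.01, "dy": -0.005, "dz": 0.3, "ax": 0, "ay": 0, "az": 0}, {"dx": 0.01, "dy": -0.005, "dz": 0.5, "ax": 0, "ay": 0, "az": 0}, {"dx": 0.01, "dy": -0.005, "dz": 0.7, "ax": 0, "ay": 0, "az": 0}, {"dx": 0.01, "dy": -0.005, "dz": 0.85, "ax": 0, "ay": 0, "az": 0}, {"dx": 0.01, "dy": -0.005, "dz": 0.9, "ax": 0, "ay": 0, "az": 0}, {"dx": 0.01, "dy": -0.005, "dz": 0.9, "ax": 0, "ay": 0, "az": 0}, {"dx": 0.01, "dy": -0.005, "dz": 0.9, "ax": 0, "ay": 0, "az": 0}]'

```text
time: 15.75
ee_pos: [0.5236, -0.3047, 0.0222]
tool_rot: [0.0, 0.0, 1.0, -0.0]
wrist_force: [0.1, -1.0, -3.7]
gripper_width: 0.706
grip_force: 66.3
```

play_rows --increments '[{"dx": 0, "dy": 0, "dz": 0.03, "ax": 0, "ay": 0, "az": 0}, {"dx": 0, "dy": 0, "dz": 0.06, "ax": 0, "ay": 0, "az": 0}, {"dx": 0, "dy": 0, "dz": 0.07, "ax": 0, "ay": 0, "az": 0}, {"dx": 0, "dy": 0, "dz": 0.07, "ax": 0, "ay": 0, "az": 0}, {"dx": 0, "dy": 0, "dz": 0.07, "ax": 0, "ay": 0, "az": 0}]'

```text
time: 16.17
ee_pos: [0.5231, -0.3047, 0.0145]
tool_rot: [0.0, 0.0, 1.0, -0.0]
wrist_force: [0.1, 0.3, -2.9]
gripper_width: 0.705
grip_force: 66.3
```

play_rows --increments '[{"dx": 0, "dy": 0, "dz": 0.01, "ax": 0, "ay": 0, "az": 0}, {"dx": 0, "dy": 0, "dz": 0.01, "ax": 0, "ay": 0, "az": 0}, {"dx": 0, "dy": 0, "dz": 0.01, "ax": 0, "ay": 0, "az": 0}]'

```text
time: 16.42
ee_pos: [0.5231, -0.3047, 0.0133]
tool_rot: [-0.0, 0.0, 1.0, 0.0]
wrist_force: [-0.6, -0.4, -3.6]
gripper_width: 0.7
grip_force: 66.3
```

play_rows --increments '[{"dx": 0, "dy": 0, "dz": 0, "ax": 0, "ay": 0, "az": 0}, {"dx": 0, "dy": 0, "dz": 0, "ax": 0, "ay": 0, "az": 0}, {"dx": 0, "dy": 0, "dz": 0, "ax": 0, "ay": 0, "az": 0}, {"dx": 0, "dy": 0, "dz": 0, "ax": 0, "ay": 0, "az": 0}, {"dx": 0, "dy": 0, "dz": 0, "ax": 0, "ay": 0, "az": 0}, {"dx": 0, "dy": 0, "dz": 0, "ax": 0, "ay": 0, "az": 0}]' --grip 1

```text
time: 16.92
ee_pos: [0.5232, -0.3047, 0.0135]
tool_rot: [0.0, 0.0, 1.0, -0.0]
wrist_force: [0.1, 0.2, -0.5]
gripper_width: 1.002
grip_force: 0.0
```

play_rows --increments '[{"dx": 0, "dy": 0, "dz": -0.2, "ax": 0, "ay": 0, "az": 0}, {"dx": 0, "dy": 0, "dz": -0.6, "ax": 0, "ay": 0, "az": 0}, {"dx": 0, "dy": 0, "dz": -1, "ax": 0, "ay": 0, "az": 0}, {"dx": 0, "dy": 0, "dz": -1, "ax": 0, "ay": 0, "az": 0}]'

```text
time: 17.25
ee_pos: [0.5266, -0.307, 0.1237]
tool_rot: [0.006, 0.0, 1.0, -0.003]
wrist_force: [0.9, -0.6, 2.5]
gripper_width: 1.0
grip_force: 0.0
```

play_rows --increments '[{"dx": 0, "dy": 0, "dz": -0.4, "ax": 0, "ay": 0, "az": 0}, {"dx": 0, "dy": 0, "dz": -0.7, "ax": 0, "ay": 0, "az": 0}, {"dx": 0, "dy": 0, "dz": -0.7, "ax": 0, "ay": 0, "az": 0}, {"dx": 0, "dy": 0, "dz": -0.7, "ax": 0, "ay": 0, "az": 0}, {"dx": 0, "dy": 0, "dz": -0.7, "ax": 0, "ay": 0, "az": 0}]'

```text
time: 17.67
ee_pos: [0.5231, -0.3045, 0.1828]
tool_rot: [0.0, 0.0, 1.0, 0.0]
wrist_force: [0.1, -0.9, -0.7]
gripper_width: 1.0
grip_force: 0.0
```

```bash
python3 - <<'E'
from h import *
im=ring('wrist','trafo',(.521,-.303),.027,60)
si=ctrl.camera('side')
cv2.imwrite('pics/w9.png',np.hstack([im[60:330,100:460],cv2.resize(si[250:400,200:400],(360,270))]))
E
```

```text
trafo pix (278, 189) at [ 521.9 -304.1] dia [61.5 63.9] tcp [ 522.8 -304.4  182. ] rot [-7.e-04  5.e-04  1.e+00  5.e-04] t 17.7167
```

View pics/w9.png

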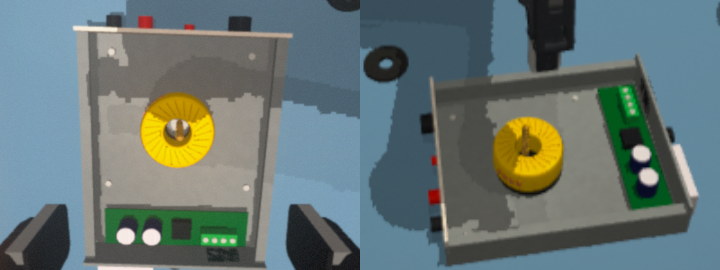

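The transformer is seated on the pad around the stud. Next is the fibre washer, located numerically.

play_rows --increments '[{"dx": 0.185, "dy": 0.94, "dz": 0, "ax": 0, "ay": 0, "az": 0}, {"dx": 0.185, "dy": 0.94, "dz": 0, "ax": 0, "ay": 0, "az": 0}, {"dx": 0.185, "dy": 0.94, "dz": 0, "ax": 0, "ay": 0, "az": 0}]'

```text
time: 18.02
ee_pos: [0.5037, -0.2076, 0.1819]
tool_rot: [-0.001, -0.0, 1.0, 0.001]
wrist_force: [0.2, -0.3, 0.5]
gripper_width: 0.997
grip_force: 0.0
```

play_rows --increments '[{"dx": 0.185, "dy": 0.94, "dz": 0, "ax": 0, "ay": 0, "az": 0}, {"dx": 0.185, "dy": 0.94, "dz": 0, "ax": 0, "ay": 0, "az": 0}, {"dx": 0.185, "dy": 0.94, "dz": 0, "ax": 0, "ay": 0, "az": 0}]'

```text
time: 18.27
ee_pos: [0.4852, -0.1132, 0.1824]
tool_rot: [-0.0, -0.001, 1.0, 0.001]
wrist_force: [1.2, -0.3, 0.3]
gripper_width: 0.996
grip_force: 0.0
```

play_rows --increments '[{"dx": 0.185, "dy": 0.94, "dz": 0, "ax": 0, "ay": 0, "az": 0}, {"dx": 0.185, "dy": 0.94, "dz": 0, "ax": 0, "ay": 0, "az": 0}, {"dx": 0.185, "dy": 0.94, "dz": 0, "ax": 0, "ay": 0, "az": 0}]'

```text
time: 18.52
ee_pos: [0.4667, -0.0192, 0.1824]
tool_rot: [-0.0, -0.001, 1.0, 0.0]
wrist_force: [0.0, -0.7, -0.2]
gripper_width: 1.001
grip_force: 0.0
```

play_rows --increments '[{"dx": 0.185, "dy": 0.94, "dz": 0.8, "ax": 0, "ay": 0, "az": 0}, {"dx": 0.185, "dy": 0.94, "dz": 0.8, "ax": 0, "ay": 0, "az": 0}, {"dx": 0.185, "dy": 0.94, "dz": 0.8, "ax": 0, "ay": 0, "az": 0}, {"dx": 0.185, "dy": 0.94, "dz": 0.8, "ax": 0, "ay": 0, "az": 0}, {"dx": 0.185, "dy": 0.94, "dz": 0.8, "ax": 0, "ay": 0, "az": 0}, {"dx": 0.185, "dy": 0.94, "dz": 0.8, "ax": 0, "ay": 0, "az": 0}, {"dx": 0.185, "dy": 0.94, "dz": 0.8, "ax": 0, "ay": 0, "az": 0}, {"dx": 0.185, "dy": 0.94, "dz": 0.8, "ax": 0, "ay": 0, "az": 0}]'

```text
time: 19.18
ee_pos: [0.4501, 0.0707, 0.1042]
tool_rot: [0.001, 0.001, 1.0, 0.0]
wrist_force: [0.3, -0.1, -0.2]
gripper_width: 1.003
grip_force: 0.0
```

```bash
python3 - <<'E'
from h import *
ring('wrist','fibre',(.448,.0715),.006,75)
E
```

```text
fibre pix (277, 206) at [446.8  72.4] dia [54.4 55. ] tcp [450.   70.8 104.1] rot [6.0e-04 1.2e-03 1.0e+00 3.0e-04] t 19.2333
```

play_rows --increments '[{"dx": 0.03, "dy": 0.014, "dz": 0.3, "ax": 0, "ay": 0, "az": 0}, {"dx": 0.03, "dy": 0.014, "dz": 0.6, "ax": 0, "ay": 0, "az": 0}, {"dx": 0.03, "dy": 0.014, "dz": 0.8, "ax": 0, "ay": 0, "az": 0}, {"dx": 0.03, "dy": 0.014, "dz": 0.95, "ax": 0, "ay": 0, "az": 0}, {"dx": 0.03, "dy": 0.014, "dz": 0.95, "ax": 0, "ay": 0, "az": 0}, {"dx": 0.03, "dy": 0.014, "dz": 0.95, "ax": 0, "ay": 0, "az": 0}, {"dx": 0.03, "dy": 0.014, "dz": 0.95, "ax": 0, "ay": 0, "az": 0}, {"dx": 0.03, "dy": 0.014, "dz": 0.95, "ax": 0, "ay": 0, "az": 0}]'

```text
time: 19.9
ee_pos: [0.4475, 0.0731, 0.01]
tool_rot: [0.001, 0.001, 1.0, 0.001]
wrist_force: [-0.1, -0.1, -0.1]
gripper_width: 1.0
grip_force: 0.0
```

play_rows --increments '[{"dx": 0, "dy": 0, "dz": 0.06, "ax": 0, "ay": 0, "az": 0}, {"dx": 0, "dy": 0, "dz": 0.12, "ax": 0, "ay": 0, "az": 0}, {"dx": 0, "dy": 0, "dz": 0.12, "ax": 0, "ay": 0, "az": 0}, {"dx": 0, "dy": 0, "dz": 0.12, "ax": 0, "ay": 0, "az": 0}, {"dx": 0, "dy": 0, "dz": 0.12, "ax": 0, "ay": 0, "az": 0}]'

```text
time: 20.32
ee_pos: [0.4465, 0.0728, -0.0037]
tool_rot: [-0.0, 0.0, 1.0, -0.0]
wrist_force: [-0.4, 0.9, 0.4]
gripper_width: 1.003
grip_force: 0.0
```

```bash
python3 - <<'E'
from h import *
ring('wrist','fibre',(.447,.072),.006,95)
E
```

```text
fibre pix (274, 283) at [446.4  72.4] dia [54.5 56.1] tcp [446.5  72.8  -3.6] rot [0.e+00 4.e-04 1.e+00 0.e+00] t 20.3667
```

Aligned with the washer. I'll close and lift.

play_rows --increments '[{"dx": 0, "dy": 0, "dz": 0, "ax": 0, "ay": 0, "az": 0}, {"dx": 0, "dy": 0, "dz": 0, "ax": 0, "ay": 0, "az": 0}, {"dx": 0, "dy": 0, "dz": 0, "ax": 0, "ay": 0, "az": 0}, {"dx": 0, "dy": 0, "dz": 0, "ax": 0, "ay": 0, "az": 0}, {"dx": 0, "dy": 0, "dz": 0, "ax": 0, "ay": 0, "az": 0}, {"dx": 0, "dy": 0, "dz": 0, "ax": 0, "ay": 0, "az": 0}, {"dx": 0, "dy": 0, "dz": 0, "ax": 0, "ay": 0, "az": 0}, {"dx": 0, "dy": 0, "dz": 0, "ax": 0, "ay": 0, "az": 0}]' --grip -1

```text
time: 21.03
ee_pos: [0.4471, 0.073, -0.0026]
tool_rot: [0.001, 0.0, 1.0, 0.0]
wrist_force: [-1.2, 0.3, 5.8]
gripper_width: 0.61
grip_force: 61.8
```

play_rows --increments '[{"dx": 0, "dy": 0, "dz": -0.2, "ax": 0, "ay": 0, "az": 0}, {"dx": 0, "dy": 0, "dz": -0.5, "ax": 0, "ay": 0, "az": 0}, {"dx": 0, "dy": 0, "dz": -0.9, "ax": 0, "ay": 0, "az": 0}, {"dx": 0, "dy": 0, "dz": -1, "ax": 0, "ay": 0, "az": 0}, {"dx": 0, "dy": 0, "dz": -1, "ax": 0, "ay": 0, "az": 0}, {"dx": 0, "dy": 0, "dz": -1, "ax": 0, "ay": 0, "az": 0}, {"dx": 0, "dy": 0, "dz": -1, "ax": 0, "ay": 0, "az": 0}]'

```text
time: 21.62
ee_pos: [0.4459, 0.0727, 0.0953]
tool_rot: [-0.001, 0.0, 1.0, -0.0]
wrist_force: [0.4, 0.5, -0.9]
gripper_width: 0.611
grip_force: 62.8
```

```bash
python3 - <<'E'
from h import *
held('fibre',278,270,.010,100)
E
```

```text
fibre ((277.55615234375, 276.7899475097656), (129.3115997314453, 133.8712615966797), 89.88862609863281) world ((444.79852294921875, 73.07946014404297), (52.7779426574707, 55.60374450683594), 89.91143798828125) off [-1.   0.5] tcp [445.8  72.6  95. ] 62.759368009865284 0.6098431539395553 [-9.96743278e-04  4.94026640e-04  9.99999335e-01 -3.04821156e-04]
```

play_rows --increments '[{"dx": -0.19, "dy": -0.4, "dz": -0.15, "ax": 0, "ay": 0, "az": 0}, {"dx": -0.19, "dy": -0.8, "dz": -0.15, "ax": 0, "ay": 0, "az": 0}, {"dx": -0.19, "dy": -0.94, "dz": -0.15, "ax": 0, "ay": 0, "az": 0}]'

```text
time: 21.92
ee_pos: [0.4653, -0.0239, 0.1109]
tool_rot: [-0.001, 0.001, 1.0, -0.001]
wrist_force: [-0.1, 0.2, -0.3]
gripper_width: 0.615
grip_force: 62.8
```

play_rows --increments '[{"dx": -0.19, "dy": -0.4, "dz": 0, "ax": 0, "ay": 0, "az": 0}, {"dx": -0.19, "dy": -0.8, "dz": 0, "ax": 0, "ay": 0, "az": 0}, {"dx": -0.19, "dy": -0.94, "dz": 0, "ax": 0, "ay": 0, "az": 0}]'

```text
time: 22.17
ee_pos: [0.4835, -0.1189, 0.1097]
tool_rot: [-0.002, 0.002, 1.0, -0.001]
wrist_force: [0.4, 0.6, -0.4]
gripper_width: 0.608
grip_force: 62.8
```

play_rows --increments '[{"dx": -0.19, "dy": -0.4, "dz": 0, "ax": 0, "ay": 0, "az": 0}, {"dx": -0.19, "dy": -0.8, "dz": 0, "ax": 0, "ay": 0, "az": 0}, {"dx": -0.19, "dy": -0.94, "dz": 0, "ax": 0, "ay": 0, "az": 0}]'

```text
time: 22.42
ee_pos: [0.5023, -0.213, 0.1093]
tool_rot: [-0.002, 0.002, 1.0, -0.0]
wrist_force: [0.1, 1.9, -1.1]
gripper_width: 0.612
grip_force: 62.9
```

play_rows --increments '[{"dx": -0.195, "dy": -0.4, "dz": 0, "ax": 0, "ay": 0, "az": 0}, {"dx": -0.195, "dy": -0.8, "dz": 0, "ax": 0, "ay": 0, "az": 0}, {"dx": -0.195, "dy": -0.945, "dz": 0, "ax": 0, "ay": 0, "az": 0}, {"dx": -0.195, "dy": -0.945, "dz": 0, "ax": 0, "ay": 0, "az": 0}, {"dx": -0.195, "dy": -0.945, "dz": 0, "ax": 0, "ay": 0, "az": 0}, {"dx": -0.195, "dy": -0.945, "dz": 0, "ax": 0, "ay": 0, "az": 0}, {"dx": -0.195, "dy": -0.945, "dz": 0, "ax": 0, "ay": 0, "az": 0}]'

```text
time: 23.0
ee_pos: [0.5225, -0.3028, 0.1108]
tool_rot: [-0.0, -0.0, 1.0, 0.0]
wrist_force: [0.2, 0.3, 0.2]
gripper_width: 0.612
grip_force: 62.9
```

```bash
python3 - <<'E'
from h import *
held('fibre',278,270,.009,100)
E
```

```text
fibre ((277.6273193359375, 277.0720520019531), (130.2809600830078, 134.51205444335938), 86.88196563720703) world ((522.3326416015625, -302.2379455566406), (53.42805099487305, 56.54957962036133), 88.42078399658203) off [-0.4  0.5] tcp [ 522.7 -302.8  111.2] 62.907505184412 0.6095384262471691 [-7.37035455e-05 -2.41087101e-04  9.99999962e-01  1.09896331e-04]
```

play_rows --increments '[{"dx": 0.005, "dy": -0.012, "dz": 0.15, "ax": 0, "ay": 0, "az": 0}, {"dx": 0.005, "dy": -0.012, "dz": 0.3, "ax": 0, "ay": 0, "az": 0}, {"dx": 0.005, "dy": -0.012, "dz": 0.45, "ax": 0, "ay": 0, "az": 0}, {"dx": 0.005, "dy": -0.012, "dz": 0.6, "ax": 0, "ay": 0, "az": 0}, {"dx": 0.005, "dy": -0.012, "dz": 0.68, "ax": 0, "ay": 0, "az": 0}, {"dx": 0.005, "dy": -0.012, "dz": 0.7, "ax": 0, "ay": 0, "az": 0}, {"dx": 0.005, "dy": -0.012, "dz": 0.7, "ax": 0, "ay": 0, "az": 0}, {"dx": 0.005, "dy": -0.012, "dz": 0.7, "ax": 0, "ay": 0, "az": 0}]'

```text
time: 23.72
ee_pos: [0.5227, -0.3049, 0.0424]
tool_rot: [0.001, 0.0, 1.0, -0.0]
wrist_force: [0.5, -0.6, 0.2]
gripper_width: 0.609
grip_force: 62.9
```

play_rows --increments '[{"dx": 0, "dy": 0, "dz": 0.03, "ax": 0, "ay": 0, "az": 0}, {"dx": 0, "dy": 0, "dz": 0.05, "ax": 0, "ay": 0, "az": 0}, {"dx": 0, "dy": 0, "dz": 0.05, "ax": 0, "ay": 0, "az": 0}, {"dx": 0, "dy": 0, "dz": 0.05, "ax": 0, "ay": 0, "az": 0}]'

```text
time: 24.05
ee_pos: [0.5221, -0.305, 0.0363]
tool_rot: [-0.0, 0.0, 1.0, 0.0]
wrist_force: [0.4, 0.0, 0.7]
gripper_width: 0.611
grip_force: 62.9
```

play_rows --increments '[{"dx": 0, "dy": 0, "dz": 0.01, "ax": 0, "ay": 0, "az": 0}, {"dx": 0, "dy": 0, "dz": 0.01, "ax": 0, "ay": 0, "az": 0}, {"dx": 0, "dy": 0, "dz": 0.01, "ax": 0, "ay": 0, "az": 0}]'

```text
time: 24.3
ee_pos: [0.5221, -0.305, 0.0352]
tool_rot: [-0.0, 0.0, 1.0, 0.0]
wrist_force: [-0.4, -0.1, -0.4]
gripper_width: 0.613
grip_force: 62.9
```

play_rows --increments '[{"dx": 0, "dy": 0, "dz": 0, "ax": 0, "ay": 0, "az": 0}, {"dx": 0, "dy": 0, "dz": 0, "ax": 0, "ay": 0, "az": 0}, {"dx": 0, "dy": 0, "dz": 0, "ax": 0, "ay": 0, "az": 0}, {"dx": 0, "dy": 0, "dz": 0, "ax": 0, "ay": 0, "az": 0}, {"dx": 0, "dy": 0, "dz": 0, "ax": 0, "ay": 0, "az": 0}, {"dx": 0, "dy": 0, "dz": 0, "ax": 0, "ay": 0, "az": 0}]' --grip 1

```text
time: 24.8
ee_pos: [0.5221, -0.305, 0.0353]
tool_rot: [-0.0, 0.0, 1.0, 0.0]
wrist_force: [0.0, -0.1, -1.3]
gripper_width: 1.005
grip_force: 0.0
```

play_rows --increments '[{"dx": 0, "dy": 0, "dz": -0.2, "ax": 0, "ay": 0, "az": 0}, {"dx": 0, "dy": 0, "dz": -0.6, "ax": 0, "ay": 0, "az": 0}, {"dx": 0, "dy": 0, "dz": -1, "ax": 0, "ay": 0, "az": 0}, {"dx": 0, "dy": 0, "dz": -1, "ax": 0, "ay": 0, "az": 0}]'

```text
time: 25.13
ee_pos: [0.5253, -0.3072, 0.1456]
tool_rot: [0.006, 0.0, 1.0, -0.003]
wrist_force: [0.3, -0.3, 3.2]
gripper_width: 1.0
grip_force: 0.0
```

play_rows --increments '[{"dx": 0, "dy": 0, "dz": -0.3, "ax": 0, "ay": 0, "az": 0}, {"dx": 0, "dy": 0, "dz": -0.5, "ax": 0, "ay": 0, "az": 0}, {"dx": 0, "dy": 0, "dz": -0.5, "ax": 0, "ay": 0, "az": 0}, {"dx": 0, "dy": 0, "dz": -0.5, "ax": 0, "ay": 0, "az": 0}, {"dx": 0, "dy": 0, "dz": -0.5, "ax": 0, "ay": 0, "az": 0}, {"dx": 0, "dy": 0, "dz": -0.5, "ax": 0, "ay": 0, "az": 0}]'

```text
time: 25.63
ee_pos: [0.5217, -0.3047, 0.1838]
tool_rot: [-0.001, 0.0, 1.0, 0.0]
wrist_force: [-0.2, -0.3, -0.6]
gripper_width: 1.002
grip_force: 0.0
```

```bash
python3 - <<'E'
from h import *
im=ring('wrist','fibre',(.521,-.303),.043,60)
ring('top','fibre',(.521,-.303),.043,30)
print([proj('wrist',(.5215,-.3035,z)) for z in(.043,.06)])
cv2.imwrite('pics/w10.png',im)
si=ctrl.camera('side')
cv2.imwrite('pics/w10.png',np.hstack([cv2.resize(im[130:250,200:360],(400,300),interpolation=2),cv2.resize(si[290:365,240:340],(400,300),interpolation=2)]))
# stud tip in the wrist view: brass pixels inside the red ring
h=cv2.cvtColor(im,cv2.COLOR_BGR2HSV).astype(int)
for v in range(180,215,3): print(v,[tuple(h[v,u]) for u in range(264,294,4)])
E
```

```text
fibre pix (278, 194) at [ 522.8 -304.3] dia [54.1 55. ] tcp [ 521.7 -304.8  183.9] rot [-1.e-03  4.e-04  1.e+00  4.e-04] t 25.6833Traceback (most recent call last):
  File "<stdin>", line 3, in <module>
  File "h.py", line 22, in ring
    c=max(cs,key=cv2.contourArea)
ValueError: max() iterable argument is empty
```

```bash
python3 - <<'E'
from h import *
im=ctrl.camera('wrist');cv2.imwrite('pics/w10.png',im)
print([np.round(proj('wrist',(.5215,-.3035,z)),1) for z in(.043,.06,.062)])
h=cv2.cvtColor(im,cv2.COLOR_BGR2HSV).astype(int)
for v in range(178,216,2): print(v,' '.join('%3d/%3d/%3d'%tuple(h[v,u]) for u in range(266,292,2)))
E
```

```text
[array([278.4, 195.2]), array([278.5, 200.4]), array([278.5, 201. ])]
178   5/200/134   5/205/133   6/217/134   6/203/137   4/205/133   5/201/137   5/208/135   4/209/133   5/197/137   5/199/137   5/200/138   4/198/138   5/199/137
180   4/200/138   5/202/135   5/192/138   4/201/136   4/198/138   5/207/137   4/204/135   4/202/135   5/201/136   5/197/137   4/197/137   4/203/136   4/202/135
182   4/185/139   4/193/136   4/193/139   5/208/135   6/207/134   5/208/136   5/204/136   5/194/139   5/206/134   5/201/137   5/195/137   5/201/137   6/215/134
184   4/208/158   5/200/143   5/204/135   4/196/139   3/188/140   5/194/138   5/210/135   5/208/135   5/196/139   3/200/135   7/219/134   4/195/136   5/208/136
186   5/217/216   5/209/179   4/201/162   5/209/162   5/199/160   6/193/161   5/199/142   5/198/138   4/198/144   5/206/161   6/214/162   4/204/161   5/203/163
188   4/218/214   4/214/217   5/222/214   4/188/204   6/128/180  10/138/165  15/181/148  13/187/135  10/201/152   5/214/213   5/225/214   5/219/217   5/222/216
190   5/212/217   5/216/214   4/171/183   5/ 77/129  12/ 41/142  16/12
[... 1309 characters left out ...]
   5/206/194   5/210/215   5/213/217   5/216/216   5/216/216
208   6/225/214   4/214/217   5/214/214   5/217/214   5/212/217   6/226/211   5/214/216   4/217/214   5/215/218   5/214/216   5/217/216   5/216/215   5/211/216
210   5/214/216   5/212/217   5/220/216   5/216/216   5/212/215   5/216/216   5/217/214   5/215/216   5/220/214   5/213/216   5/215/218   4/207/217   5/210/217
212   5/221/216   5/215/215   4/210/216   5/216/216   5/221/216   5/213/218   5/216/215   6/221/215   5/222/214   5/217/216   5/212/218   5/221/215   5/214/216
214   4/210/216   4/210/217   5/214/214   5/209/217   4/213/216   5/210/216   5/217/216   5/215/216   5/217/213   5/215/216   6/226/213   5/215/216   5/215/217
```

The stud tip is at wrist (279.8,200), which gives about (0.521, -0.3025). The washer is level at z=43 mm. Now the cup washer.

play_rows --increments '[{"dx": -0.23, "dy": 0.8, "dz": 0, "ax": 0, "ay": 0, "az": 0}, {"dx": -0.23, "dy": 0.8, "dz": 0, "ax": 0, "ay": 0, "az": 0}, {"dx": -0.23, "dy": 0.8, "dz": 0, "ax": 0, "ay": 0, "az": 0}]'

```text
time: 26.03
ee_pos: [0.5465, -0.2202, 0.1846]
tool_rot: [-0.0, -0.002, 1.0, 0.001]
wrist_force: [-0.7, -2.1, -0.3]
gripper_width: 1.008
grip_force: 0.0
```

play_rows --increments '[{"dx": -0.23, "dy": 0.8, "dz": 0, "ax": 0, "ay": 0, "az": 0}, {"dx": -0.23, "dy": 0.8, "dz": 0, "ax": 0, "ay": 0, "az": 0}, {"dx": -0.23, "dy": 0.8, "dz": 0, "ax": 0, "ay": 0, "az": 0}]'

```text
time: 26.28
ee_pos: [0.5695, -0.1398, 0.1844]
tool_rot: [-0.0, -0.002, 1.0, 0.001]
wrist_force: [-0.2, -1.5, -0.0]
gripper_width: 0.997
grip_force: 0.0
```

play_rows --increments '[{"dx": -0.23, "dy": 0.78, "dz": 0.8, "ax": 0, "ay": 0, "az": 0}, {"dx": -0.23, "dy": 0.78, "dz": 0.8, "ax": 0, "ay": 0, "az": 0}, {"dx": -0.23, "dy": 0.78, "dz": 0.8, "ax": 0, "ay": 0, "az": 0}, {"dx": -0.23, "dy": 0.78, "dz": 0.8, "ax": 0, "ay": 0, "az": 0}, {"dx": -0.23, "dy": 0.78, "dz": 0.8, "ax": 0, "ay": 0, "az": 0}, {"dx": -0.23, "dy": 0.78, "dz": 0.8, "ax": 0, "ay": 0, "az": 0}, {"dx": -0.23, "dy": 0.78, "dz": 0.8, "ax": 0, "ay": 0, "az": 0}, {"dx": -0.23, "dy": 0.78, "dz": 0.8, "ax": 0, "ay": 0, "az": 0}]'

```text
time: 26.95
ee_pos: [0.5918, -0.0678, 0.1067]
tool_rot: [0.001, 0.001, 1.0, 0.0]
wrist_force: [-0.5, -0.2, 0.2]
gripper_width: 1.0
grip_force: 0.0
```

```bash
python3 - <<'E'
from h import *
im=ring('wrist','cup',(.590,-.067),.005,60)
h=cv2.cvtColor(im,cv2.COLOR_BGR2HSV).astype(int);m=TESTS['cup'](h).astype(np.uint8)
cs,hr=cv2.findContours(m,cv2.RETR_CCOMP,cv2.CHAIN_APPROX_NONE)
for c,q in zip(cs,hr[0]):
    (u,v),r=cv2.minEnclosingCircle(c)
    if cv2.contourArea(c)>60 and abs(u-277)<90 and v<270: print('hole' if q[3]>=0 else 'outer',u,v,r,ray('wrist',(u,v),.009))
E
```

```text
cup pix (277, 205) at [590.5 -67.2] dia [42.1 42.9] tcp [591.7 -67.8 106.5] rot [9.e-04 1.e-03 1.e+00 1.e-04] t 27.0
outer 277.6073913574219 205.90357971191406 30.99811363220215 [ 0.58903074 -0.06711636  0.009     ]
hole 277.5 207.0 8.558721542358398 [ 0.58980081 -0.0671904   0.009     ]
```

play_rows --increments '[{"dx": 0.015, "dy": 0.006, "dz": 0.3, "ax": 0, "ay": 0, "az": 0}, {"dx": 0.015, "dy": 0.006, "dz": 0.6, "ax": 0, "ay": 0, "az": 0}, {"dx": 0.015, "dy": 0.006, "dz": 0.8, "ax": 0, "ay": 0, "az": 0}, {"dx": 0.015, "dy": 0.006, "dz": 0.95, "ax": 0, "ay": 0, "az": 0}, {"dx": 0.015, "dy": 0.006, "dz": 0.95, "ax": 0, "ay": 0, "az": 0}, {"dx": 0.015, "dy": 0.006, "dz": 0.95, "ax": 0, "ay": 0, "az": 0}, {"dx": 0.015, "dy": 0.006, "dz": 0.95, "ax": 0, "ay": 0, "az": 0}, {"dx": 0.015, "dy": 0.006, "dz": 0.95, "ax": 0, "ay": 0, "az": 0}]'

```text
time: 27.67
ee_pos: [0.591, -0.0665, 0.0124]
tool_rot: [0.002, 0.0, 1.0, 0.0]
wrist_force: [0.8, -0.6, -0.0]
gripper_width: 1.0
grip_force: 0.0
```

play_rows --increments '[{"dx": 0, "dy": 0, "dz": 0.06, "ax": 0, "ay": 0, "az": 0}, {"dx": 0, "dy": 0, "dz": 0.11, "ax": 0, "ay": 0, "az": 0}, {"dx": 0, "dy": 0, "dz": 0.11, "ax": 0, "ay": 0, "az": 0}, {"dx": 0, "dy": 0, "dz": 0.11, "ax": 0, "ay": 0, "az": 0}, {"dx": 0, "dy": 0, "dz": 0.11, "ax": 0, "ay": 0, "az": 0}]'

```text
time: 28.08
ee_pos: [0.5898, -0.0665, -0.0007]
tool_rot: [-0.0, 0.0, 1.0, -0.0]
wrist_force: [0.1, -0.4, 0.6]
gripper_width: 0.997
grip_force: 0.0
```

```bash
python3 - <<'E'
from h import *
im=ring('wrist','cup',(.590,-.067),.005,60)
E
```

```text
cup pix (274, 277) at [590.3 -67.3] dia [41.7 43.6] tcp [589.9 -66.4  -0.6] rot [ 0.e+00  4.e-04  1.e+00 -0.e+00] t 28.1333
```

play_rows --increments '[{"dx": 0, "dy": 0, "dz": 0, "ax": 0, "ay": 0, "az": 0}, {"dx": 0, "dy": 0, "dz": 0, "ax": 0, "ay": 0, "az": 0}, {"dx": 0, "dy": 0, "dz": 0, "ax": 0, "ay": 0, "az": 0}, {"dx": 0, "dy": 0, "dz": 0, "ax": 0, "ay": 0, "az": 0}, {"dx": 0, "dy": 0, "dz": 0, "ax": 0, "ay": 0, "az": 0}, {"dx": 0, "dy": 0, "dz": 0, "ax": 0, "ay": 0, "az": 0}, {"dx": 0, "dy": 0, "dz": 0, "ax": 0, "ay": 0, "az": 0}, {"dx": 0, "dy": 0, "dz": 0, "ax": 0, "ay": 0, "az": 0}, {"dx": 0, "dy": 0, "dz": 0, "ax": 0, "ay": 0, "az": 0}]' --grip -1

```text
time: 28.88
ee_pos: [0.5903, -0.0665, 0.0001]
tool_rot: [0.001, 0.0, 1.0, -0.0]
wrist_force: [-0.7, 0.2, 4.8]
gripper_width: 0.446
grip_force: 60.0
```

play_rows --increments '[{"dx": 0, "dy": 0, "dz": -0.2, "ax": 0, "ay": 0, "az": 0}, {"dx": 0, "dy": 0, "dz": -0.5, "ax": 0, "ay": 0, "az": 0}, {"dx": 0, "dy": 0, "dz": -0.9, "ax": 0, "ay": 0, "az": 0}, {"dx": 0, "dy": 0, "dz": -1, "ax": 0, "ay": 0, "az": 0}, {"dx": 0, "dy": 0, "dz": -1, "ax": 0, "ay": 0, "az": 0}, {"dx": 0, "dy": 0, "dz": -1, "ax": 0, "ay": 0, "az": 0}, {"dx": 0, "dy": 0, "dz": -1, "ax": 0, "ay": 0, "az": 0}]'

```text
time: 29.47
ee_pos: [0.589, -0.0663, 0.0977]
tool_rot: [-0.001, 0.001, 1.0, 0.0]
wrist_force: [-0.1, -0.2, -1.3]
gripper_width: 0.448
grip_force: 60.2
```

```bash
cat >> h.py <<'E'
def cuphole(z):
    im=ctrl.camera('wrist');h=cv2.cvtColor(im,cv2.COLOR_BGR2HSV).astype(int);m=TESTS['cup'](h).astype(np.uint8)
    cs,hr=cv2.findContours(m,cv2.RETR_CCOMP,cv2.CHAIN_APPROX_NONE);p=np.array(ctrl.sense()['ee_pos'])
    for c,q in zip(cs,hr[0]):
        (u,v),r=cv2.minEnclosingCircle(c)
        if cv2.contourArea(c)>60 and abs(u-277)<60 and 200<v<330:
            X=ray('wrist',(u,v),p[2]+z)*1000;print('hole' if q[3]>=0 else 'outer',round(u,1),round(v,1),round(r,1),np.round(X,1),'off',np.round(X-1000*p,1))
    return im
E
python3 - <<'E'
from h import *
im=held('cup',278,270,.006,100)
cuphole(.009)
cv2.imwrite('pics/w11.png',im)
E
```

```text
cup ((270.56884765625, 276.2908935546875), (93.59683990478516, 122.69893646240234), 79.56246185302734) world ((588.9749755859375, -68.7722396850586), (41.12080383300781, 50.09282684326172), 14.41746711730957) off [ 0.1 -2.4] tcp [588.9 -66.4  97.4] 60.23184221237898 0.4480916328129023 [-1.45662278e-03  5.43902630e-04  9.99998787e-01  9.65152799e-05]
outer 277.5 276.0 52.8 [586.7 -66.  106.4] off [-2.2  0.5  9. ]
hole 277.5 281.5 14.9 [589.1 -66.  106.4] off [0.2 0.5 9. ]
```

play_rows --increments '[{"dx": 0.23, "dy": -0.4, "dz": -0.1, "ax": 0, "ay": 0, "az": 0}, {"dx": 0.23, "dy": -0.79, "dz": -0.1, "ax": 0, "ay": 0, "az": 0}, {"dx": 0.23, "dy": -0.79, "dz": -0.1, "ax": 0, "ay": 0, "az": 0}]'

```text
time: 29.82
ee_pos: [0.5654, -0.1499, 0.1091]
tool_rot: [-0.001, 0.002, 1.0, -0.001]
wrist_force: [0.1, 0.6, -1.3]
gripper_width: 0.443
grip_force: 60.3
```

play_rows --increments '[{"dx": 0.23, "dy": -0.4, "dz": 0, "ax": 0, "ay": 0, "az": 0}, {"dx": 0.23, "dy": -0.79, "dz": 0, "ax": 0, "ay": 0, "az": 0}, {"dx": 0.23, "dy": -0.79, "dz": 0, "ax": 0, "ay": 0, "az": 0}]'

```text
time: 30.07
ee_pos: [0.5416, -0.2294, 0.1081]
tool_rot: [-0.001, 0.003, 1.0, -0.0]
wrist_force: [0.3, 2.0, -0.4]
gripper_width: 0.444
grip_force: 60.4
```

play_rows --increments '[{"dx": 0.22, "dy": -0.4, "dz": 0, "ax": 0, "ay": 0, "az": 0}, {"dx": 0.22, "dy": -0.79, "dz": 0, "ax": 0, "ay": 0, "az": 0}, {"dx": 0.22, "dy": -0.79, "dz": 0, "ax": 0, "ay": 0, "az": 0}, {"dx": 0.22, "dy": -0.79, "dz": 0, "ax": 0, "ay": 0, "az": 0}, {"dx": 0.22, "dy": -0.79, "dz": 0, "ax": 0, "ay": 0, "az": 0}, {"dx": 0.22, "dy": -0.79, "dz": 0, "ax": 0, "ay": 0, "az": 0}, {"dx": 0.22, "dy": -0.79, "dz": 0, "ax": 0, "ay": 0, "az": 0}, {"dx": 0.22, "dy": -0.79, "dz": 0, "ax": 0, "ay": 0, "az": 0}]'

```text
time: 30.73
ee_pos: [0.522, -0.3024, 0.1093]
tool_rot: [0.0, -0.0, 1.0, 0.0]
wrist_force: [0.3, 0.4, -0.6]
gripper_width: 0.445
grip_force: 60.5
```

```bash
python3 - <<'E'
from h import *
im=cuphole(.009);cv2.imwrite('pics/w12.png',im)
s=ctrl.sense();print(s['ee_pos'],s['tool_rot'])
print([np.round(proj('wrist',(.521,-.3028,z)),1) for z in(.043,.06)])
h=cv2.cvtColor(im,cv2.COLOR_BGR2HSV).astype(int)
b=(h[...,0]>8)&(h[...,0]<25)&(h[...,1]>110)
for v in range(215,305,3): 
    c=np.where(b[v,235:325])[0]+235
    if len(c): print(v,c.min(),c.max(),len(c))
E
```

```text
hole 273.3 215.4 51.4 [ 494.7 -303.6  118.4] off [-27.3  -1.1   9. ]
[ 0.52197955 -0.30251801  0.10936042] [ 7.01992931e-05 -2.83455509e-04  9.99999957e-01  3.91063937e-05]
[array([276.1, 222.3]), array([276. , 231.5])]
215 272 322 16
218 272 322 15
221 261 322 20
224 260 322 29
227 261 321 12
230 319 320 2
233 318 319 2
236 318 318 1
239 317 317 1
```

play_rows --increments '[{"dx": 0.014, "dy": -0.006, "dz": 0.2, "ax": 0, "ay": 0, "az": 0}, {"dx": 0.014, "dy": -0.006, "dz": 0.35, "ax": 0, "ay": 0, "az": 0}, {"dx": 0.014, "dy": -0.006, "dz": 0.43, "ax": 0, "ay": 0, "az": 0}, {"dx": 0.014, "dy": -0.006, "dz": 0.45, "ax": 0, "ay": 0, "az": 0}, {"dx": 0.014, "dy": -0.006, "dz": 0.45, "ax": 0, "ay": 0, "az": 0}, {"dx": 0.014, "dy": -0.006, "dz": 0.45, "ax": 0, "ay": 0, "az": 0}, {"dx": 0.014, "dy": -0.006, "dz": 0.45, "ax": 0, "ay": 0, "az": 0}]'

```text
time: 31.37
ee_pos: [0.5209, -0.3042, 0.0656]
tool_rot: [0.001, 0.0, 1.0, -0.0]
wrist_force: [-0.1, 0.3, -0.5]
gripper_width: 0.449
grip_force: 60.5
```

play_rows --increments '[{"dx": 0, "dy": 0, "dz": 0.02, "ax": 0, "ay": 0, "az": 0}, {"dx": 0, "dy": 0, "dz": 0.03, "ax": 0, "ay": 0, "az": 0}, {"dx": 0, "dy": 0, "dz": 0.04, "ax": 0, "ay": 0, "az": 0}, {"dx": 0, "dy": 0, "dz": 0.04, "ax": 0, "ay": 0, "az": 0}]'

```text
time: 31.7
ee_pos: [0.5201, -0.304, 0.0601]
tool_rot: [-0.0, 0.001, 1.0, 0.0]
wrist_force: [-0.3, 0.4, -0.0]
gripper_width: 0.445
grip_force: 60.5
```

```bash
python3 - <<'E'
from h import *
im=ctrl.camera('wrist')
p=np.array(ctrl.sense()['ee_pos']);print(p,ctrl.sense()['wrist_force'])
q=proj('wrist',p+[.0002,.0005,.009]);print('hole exp',q,'stud tip exp',proj('wrist',(.5208,-.3026,.061)))
h=cv2.cvtColor(im,cv2.COLOR_BGR2HSV).astype(int)
for v in range(260,302,3): print(v,' '.join('%3d/%3d/%3d'%tuple(h[v,u]) for u in range(256,300,4)))
E
```

```text
[ 0.52009549 -0.3039865   0.06014187] [ 0.14451518  0.88027827 -0.18276094]
hole exp [277.52576285 281.71582945] stud tip exp [279.61985128 273.96094788]
260  14/ 35/166  11/ 38/167  13/ 38/170  12/ 34/167  13/ 37/172  14/ 32/173  14/ 38/173  15/ 33/168  15/ 34/167  14/ 37/173  15/ 32/173
263  15/ 34/164  14/ 35/168  14/ 38/167  14/ 36/171  14/ 37/172  16/ 35/170  14/ 37/167  10/ 35/169  13/ 36/170  15/ 38/173  14/ 36/168
266  13/ 33/164  15/ 34/164  17/ 39/169  12/ 33/171  15/ 34/166  13/ 36/170  16/ 39/165  14/ 35/168  14/ 33/169  15/ 33/169  15/ 34/164
269  12/ 38/167  16/ 36/165  16/ 36/170  11/ 33/171  11/ 49/165  16/ 99/160  16/101/174  14/ 44/168  14/ 38/169  14/ 38/169  12/ 34/167
272  13/ 36/163  15/ 36/172  16/ 32/169   7/ 77/149   5/165/122  17/171/163  17/177/183  17/169/164   8/ 60/166  13/ 35/166  16/ 38/167
275  14/ 35/168  16/ 35/168  12/ 45/165   4/181/142   4/181/127  16/169/149  18/178/165  15/173/152   3/182/157  13/ 37/166  16/ 37/167
278  13/ 34/172  13/ 38/168   5/112/157   3/182/157   4/188/157   4/181/156   6/187/151   3/183/159   4/190/157  10/ 67/164  17/ 3
[... 257 characters left out ...]
/ 68/147  12/ 33/169
287  16/ 37/164  14/ 31/165  11/ 47/145   3/180/154   4/188/155   4/195/154   3/190/153   5/193/156   3/179/155  11/ 40/158  14/ 37/164
290  12/ 34/163  14/ 37/164  16/ 37/166   4/145/183   4/204/226   4/202/177   4/211/211   4/207/224   6/110/156  14/ 33/168  14/ 34/165
293  14/ 34/164  13/ 35/168  16/ 34/166  12/ 33/154   6/ 94/160   5/152/166   3/166/200   7/ 73/147  14/ 35/159  11/ 36/169  14/ 34/167
296  12/ 35/169  14/ 39/169  14/ 37/171  14/ 36/171  14/ 38/169  17/ 34/152  14/ 34/156  14/ 36/164  14/ 35/167  14/ 34/171  14/ 33/162
299  12/ 35/169  13/ 32/168  14/ 32/165  14/ 35/169  16/ 32/165  15/ 37/166  16/ 37/167  13/ 35/167  16/ 35/168  12/ 35/168  14/ 33/162
```

The stud tip shows through the hole at (280,274), and the hole centre is (277.6,281.5). That calls for +1 mm in y, then lowering.

play_rows --increments '[{"dx": 0.002, "dy": 0.01, "dz": 0, "ax": 0, "ay": 0, "az": 0}, {"dx": 0.002, "dy": 0.01, "dz": 0.03, "ax": 0, "ay": 0, "az": 0}, {"dx": 0.002, "dy": 0.01, "dz": 0.06, "ax": 0, "ay": 0, "az": 0}, {"dx": 0.002, "dy": 0.01, "dz": 0.09, "ax": 0, "ay": 0, "az": 0}, {"dx": 0.002, "dy": 0.01, "dz": 0.09, "ax": 0, "ay": 0, "az": 0}, {"dx": 0.002, "dy": 0.01, "dz": 0.09, "ax": 0, "ay": 0, "az": 0}]'

```text
time: 32.25
ee_pos: [0.5198, -0.3029, 0.0508]
tool_rot: [-0.0, 0.0, 1.0, 0.0]
wrist_force: [0.8, -0.0, -1.2]
gripper_width: 0.448
grip_force: 60.5
```

play_rows --increments '[{"dx": 0, "dy": 0, "dz": 0.02, "ax": 0, "ay": 0, "az": 0}, {"dx": 0, "dy": 0, "dz": 0.04, "ax": 0, "ay": 0, "az": 0}, {"dx": 0, "dy": 0, "dz": 0.06, "ax": 0, "ay": 0, "az": 0}, {"dx": 0, "dy": 0, "dz": 0.06, "ax": 0, "ay": 0, "az": 0}, {"dx": 0, "dy": 0, "dz": 0.06, "ax": 0, "ay": 0, "az": 0}]'

```text
time: 32.67
ee_pos: [0.5199, -0.303, 0.045]
tool_rot: [-0.0, 0.0, 1.0, 0.0]
wrist_force: [0.2, 0.3, -0.3]
gripper_width: 0.447
grip_force: 60.5
```

play_rows --increments '[{"dx": 0, "dy": 0, "dz": 0.012, "ax": 0, "ay": 0, "az": 0}, {"dx": 0, "dy": 0, "dz": 0.012, "ax": 0, "ay": 0, "az": 0}, {"dx": 0, "dy": 0, "dz": 0.012, "ax": 0, "ay": 0, "az": 0}]'

```text
time: 32.92
ee_pos: [0.52, -0.303, 0.044]
tool_rot: [-0.0, 0.0, 1.0, 0.0]
wrist_force: [0.3, 0.4, -0.5]
gripper_width: 0.445
grip_force: 60.5
```

play_rows --increments '[{"dx": 0, "dy": 0, "dz": 0, "ax": 0, "ay": 0, "az": 0}, {"dx": 0, "dy": 0, "dz": 0, "ax": 0, "ay": 0, "az": 0}, {"dx": 0, "dy": 0, "dz": 0, "ax": 0, "ay": 0, "az": 0}, {"dx": 0, "dy": 0, "dz": 0, "ax": 0, "ay": 0, "az": 0}, {"dx": 0, "dy": 0, "dz": 0, "ax": 0, "ay": 0, "az": 0}, {"dx": 0, "dy": 0, "dz": 0, "ax": 0, "ay": 0, "az": 0}, {"dx": 0, "dy": 0, "dz": 0, "ax": 0, "ay": 0, "az": 0}, {"dx": 0, "dy": 0, "dz": 0, "ax": 0, "ay": 0, "az": 0}]' --grip 1

```text
time: 33.58
ee_pos: [0.52, -0.303, 0.0441]
tool_rot: [-0.0, 0.0, 1.0, 0.0]
wrist_force: [0.7, -0.3, 0.0]
gripper_width: 1.0
grip_force: 0.0
```

play_rows --increments '[{"dx": 0, "dy": 0, "dz": -0.2, "ax": 0, "ay": 0, "az": 0}, {"dx": 0, "dy": 0, "dz": -0.5, "ax": 0, "ay": 0, "az": 0}, {"dx": 0, "dy": 0, "dz": -0.9, "ax": 0, "ay": 0, "az": 0}, {"dx": 0, "dy": 0, "dz": -1, "ax": 0, "ay": 0, "az": 0}, {"dx": 0, "dy": 0, "dz": -1, "ax": 0, "ay": 0, "az": 0}, {"dx": 0, "dy": 0, "dz": -1, "ax": 0, "ay": 0, "az": 0}, {"dx": 0, "dy": 0, "dz": -1, "ax": 0, "ay": 0, "az": 0}]'

```text
time: 34.17
ee_pos: [0.5197, -0.3027, 0.1432]
tool_rot: [-0.001, 0.0, 1.0, 0.0]
wrist_force: [-0.2, -0.6, 0.0]
gripper_width: 1.003
grip_force: 0.0
```

```bash
python3 - <<'E'
from h import *
im=ctrl.camera('wrist');si=ctrl.camera('side')
print(ctrl.sense()['ee_pos'],ctrl.sense()['wrist_force'],ctrl.sense()['time'])
u,v=map(int,proj('wrist',(.521,-.303,.05)))
cv2.imwrite('pics/w13.png',np.hstack([cv2.resize(im[v-60:v+60,u-80:u+80],(400,300),interpolation=2),cv2.resize(si[285:360,240:340],(400,300),interpolation=2)]))
E
```

```text
[ 0.51945742 -0.30274304  0.14264175] [ 0.69462615 -0.52970825 -0.54781513] 34.2667
```

View pics/w13.png

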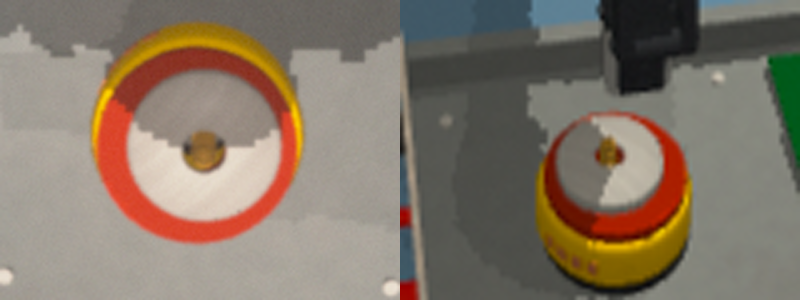

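The stack is complete: pad, transformer, red washer and steel cup lie level, with the stud coming through the centre. The gripper is open and clear, so I'm handing the job in.

```bash
python3 -c "
from station import ctrl
print(ctrl.finish_job())"
```

```text
the job is handed in; nothing more can be done
None
```

The job is handed in: pad, transformer, fibre washer and cup washer (dome up) are stacked flat on the stud in that order, the gripper is open and clear, and the arm used about 34 s of the 106 s.

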